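# Changing the hotplate over from kettle to wax pan

## Robot

A 7-joint arm with a two-finger parallel gripper is mounted at the origin on the work surface. World frame = base frame: x ahead of the robot, y to its left, z up, the work surface at z = 0. Lengths are in m, angles in rad, forces in N, time in s.
With the tool pointing down it reaches from about 0.425 to 0.925 m from the base axis. Payload 6.8 kg.
Tool frame: the origin (TCP) lies midway between the tips of the shut fingers; the grasp point (between the pads) lies 19 mm behind it; z points along the fingers, y is the direction in which the jaws open and shut (so a half turn about z gives the same grasp; the last joint's range is limited). The gripper opens to 85 mm and grips with 20 to 120 N. Pads are 22 mm wide; open, the fingers measure 114 mm over their backs; the gripper's body (76 mm by 85 mm) begins 54 mm behind the grasp point. The pads swing forward as they close: fully open they stand 13 mm farther back than shut.
Start: joints at [1.105, 0.477, 0.022, 1.555, -0.011, 1.109, -0.083], TCP at [0.236, -0.632, 0.231] pointing down, gripper open.
Joint ranges: [-2.96, 2.96], [-0.34, 2.1], [-1.41, 1.46], [0.24, 2.44], [-1.37, 4.51], [0.17, 1.92], [-2.96, 2.96]. Speed limits (rad/s): [2.39, 2.39, 3.14, 3.14, 3.14, 3.14, 3.14].

## Interface

Orientations are given as a rotation vector (axis times angle).
In Python, from bench import r, imaging gives the robot as it stands.
- The arm moves only by the tool jog_arm, never from a script. Its argument "rows" is a list of rows, each an object with "delta_rot": the turn, a rotation vector about the tool's x, y, z in degrees, a list of three; "xyz": the shift along the tool's x, y, z in cm, a list of three; "fingers": the closure, from 0 (fully open) to 1 (shut). A call has exactly 5 rows; each row is the pose to reach, as a shift and turn from the pose measured when the call began, along the tool's axes at that moment; what a row does not reach only later rows make up. A row lasts 1/12 s, in which the tool goes at most 41.7 mm and 7.16 degrees, less where a joint would pass 70% of its speed; a pose out of reach is approached as far as the arm can. A call with a gripper value outside its range is refused whole. The fingers move at their own pace and stop on an object; "grip_force" is the grip in N (left out, the last holds). Time passes only in rows, so rows that repeat a pose let the fingers close, or fill a call up. It gives the time, the measured TCP pose, the force and the opening at its end, in the units of the state.
- r.get_obs(): the state, without advancing time (a new reading comes with each control period).
- imaging.grab_frame(name): name is "scene" or "side" or "wrist"; returns the picture (400x640x3 uint8, blue, green, red); there is no depth.
- imaging.camera_info(name): a dict with "camera_matrix" (3x3 intrinsics, pixels), "xyz" and "attitude" of the camera in the world. Camera axes: x right, y down, z forward; pixel columns grow to the right and rows downward; lengths in m; the calibration is good to about 2 mm. A picture is of the moment at which its call begins: read the wrist's pose just before it. camera_info takes no time and is no camera call; for the wrist camera it gives the pose at the moment of the call.
- r.hand_in(): hands the job in, once; it reports no verdict.
Trained networks look in the newest picture that a camera, given by its name, has taken for a name from the list of things; names that differ only in an ending like _2 or _b are one class to them, and where a whole thing is asked for, a point or a joint stands for the part that bears it (a point fixed in the world has none). Each returns a list of dicts, best first, with "conf" (0 to 1); they miss things now and then, are a little off and sometimes report something else, mostly with a low value. They report only what shows in the picture. A call takes as long as a camera call. They do not tell look-alikes from the thing itself.
- imaging.find_in(camera, query): "position" ([column, row] in pixels, amid what is visible of it).
- imaging.cut_out(camera, query): "region" (400x640 bool, what is visible of it) and "position" ([column, row] in pixels, amid what is visible of it).
- imaging.tip_of(camera, query): "position" ([column, row] in pixels: a listed point, or the origin of a listed thing).
The state is a dict: "clock": time; "joints": joint angles; "qvel": joint speeds; "tau": joint torques, N m; "tcp_pos": TCP position; "orientation": TCP orientation; "contact_force": force on the tool from outside, world axes, zero at the start; "moment": the same for the moment, N m; "grip_width": finger opening in m.
Only numpy, scipy, OpenCV 4.12 (cv2) and the standard library are available. Lean on these libraries where they do the work, as an engineer would, in place of code of your own. Each camera call takes 0.05 s, during which the arm holds its last target.

## Task

Change the hotplate over from the kettle to the wax pan: first press the rocker switch over to off (red end down), then slide the kettle, without lifting it, from the red ring to the middle of the blue ring and put every yellow wax bar on the bench into the pan, down inside its rim, while it still stands at the yellow ring. Then slide the loaded pan, without lifting it, to the middle of the red ring, and last of all press the rocker over to on (green end down). Do not tip the kettle over, and leave the jar and the roll of tape where they are.

Things in the scene. Friction and masses are not known exactly. Their poses are not given: they have to be found in the camera images.
- rocker (a joint): tilt (rad) of the rocker switch that powers the hotplate: a black paddle 110 mm long, 50 mm wide and 12 mm thick, on a grey box 130 x 70 x 30 mm fixed to the bench, pivoted at its middle 50 mm above the bench. It snaps: +0.28 = ON (green end down), -0.28 = OFF (red end down), and it springs away from 0 to the nearer side. Press the raised end straight down past level, with about 6 N at its coloured pad (14 mm or more of travel; about 22 mm down to the stop)
- on_end (a point): point on the top face of the rocker paddle, middle of its green pad, 40 mm from the pivot; pressing it down switches ON. The z axis is normal to the paddle face, the x axis points along the paddle from red to green. About 68 mm above the bench when raised, 46 mm when down
- off_end (a point): point on the top face of the rocker paddle, middle of its red pad, 40 mm from the pivot on the other side; pressing it down switches OFF. Heights as for the green pad
- hot_mark (a point): centre of the red ring (180 mm across) in the middle of the hotplate's top: the heated position. The hotplate is a dark slab 190 mm deep (its x axis) and 580 mm long (its y axis), fixed, its flat top 40 mm above the bench; axes are those of the slab, z up
- rest_mark (a point): centre of the blue ring (180 mm across) on the hotplate's top: the rest position, 190 mm to one side of the red ring (which side varies)
- load_mark (a point): centre of the yellow ring (180 mm across) on the hotplate's top: the loading position, 190 mm to the other side of the red ring
- kettle_base (a point): centre of the underside of the kettle: squat steel body 124 mm in diameter, 80 mm high, with a black knob on top, a spout to its +x and a loop handle to its -x (each reaches about 97 mm from the axis); about 0.7 kg, z up
- kettle_knob (a point): centre of the kettle's lid knob, 98 mm above its underside on its axis; the knob is an upright black cylinder 28 mm in diameter and 28 mm high, fixed to the kettle
- pan_base (a point): centre of the underside of the open aluminium melting pan: 160 mm across at the rim, 75 mm high, wall 4 mm, floor 5 mm thick, inside 144 mm across at the floor; about 0.6 kg empty, z up, its stub handle points to its own -x
- pan_handle (a point): middle of the free part of the pan's black stub handle, 110 mm from the pan's axis, 45 mm above its underside; the handle is a level bar 20 mm wide, 14 mm thick, ending 134 mm from the axis, pointing roughly to the robot
- jar: amber jar, 48 mm in diameter, 55 mm high, standing among the bars; origin at the centre of its underside; a bystander
- tape: brown roll of tape lying flat, 100 mm in diameter, 45 mm high, at the other side of the bench from the switch; origin at the centre of its underside; a bystander
- bar0_mid (a point): centre of a yellow wax bar lying flat: 66 mm long (x axis), 28 mm wide (y axis), 26 mm high (z axis), 60 g; three to five bars are present, the others are absent (None)
- bar1_mid (a point): centre of a yellow wax bar lying flat: 66 mm long (x axis), 28 mm wide (y axis), 26 mm high (z axis), 60 g; three to five bars are present, the others are absent (None)
- bar2_mid (a point): centre of a yellow wax bar lying flat: 66 mm long (x axis), 28 mm wide (y axis), 26 mm high (z axis), 60 g; three to five bars are present, the others are absent (None)
- bar3_mid (a point): centre of a yellow wax bar lying flat: 66 mm long (x axis), 28 mm wide (y axis), 26 mm high (z axis), 60 g; three to five bars are present, the others are absent (None)
- bar4_mid (a point): centre of a yellow wax bar lying flat: 66 mm long (x axis), 28 mm wide (y axis), 26 mm high (z axis), 60 g; three to five bars are present, the others are absent (None)
There are look-alikes about, which are no part of the job. Leave any pink look-alike of the part that bears bar4_mid alone.

How it is judged:
On the way, in this order (a step that is already met when the one before it is completed fails the run):
1. the rocker is snapped over to off, with the kettle still near the red ring (value of joint rocker below -0.2 rad and horizontal distance between kettle_base and hot_mark below 0.08 m), for 0.2 s.
2. with the switch off, the kettle stands on the blue ring and all bars are in the pan, which is not yet on the red ring (value of joint rocker below -0.2 rad and horizontal distance between kettle_base and rest_mark below 0.025 m and z of kettle_base in the frame of rest_mark between -0.006 and 0.006 m and horizontal distance between each of bar0_mid, bar1_mid, bar2_mid, bar3_mid, bar4_mid and pan_base below 0.072 m and z of bar0_mid in the frame of pan_base between 0 and 0.075 m and z of bar1_mid in the frame of pan_base between 0 and 0.075 m and z of bar2_mid in the frame of pan_base between 0 and 0.075 m and z of bar3_mid in the frame of pan_base between 0 and 0.075 m and z of bar4_mid in the frame of pan_base between 0 and 0.075 m and horizontal distance between pan_base and hot_mark above 0.1 m), for 0.2 s.
3. with the switch off, the loaded pan stands on the red ring (value of joint rocker below -0.2 rad and horizontal distance between pan_base and hot_mark below 0.025 m and z of pan_base in the frame of hot_mark between -0.006 and 0.006 m and horizontal distance between each of bar0_mid, bar1_mid, bar2_mid, bar3_mid, bar4_mid and pan_base below 0.072 m and z of bar0_mid in the frame of pan_base between 0 and 0.075 m and z of bar1_mid in the frame of pan_base between 0 and 0.075 m and z of bar2_mid in the frame of pan_base between 0 and 0.075 m and z of bar3_mid in the frame of pan_base between 0 and 0.075 m and z of bar4_mid in the frame of pan_base between 0 and 0.075 m), for 0.2 s.
4. the rocker is snapped over to on (value of joint rocker above 0.2 rad and horizontal distance between pan_base and hot_mark below 0.025 m and z of pan_base in the frame of hot_mark between -0.006 and 0.006 m and horizontal distance between each of bar0_mid, bar1_mid, bar2_mid, bar3_mid, bar4_mid and pan_base below 0.072 m and z of bar0_mid in the frame of pan_base between 0 and 0.075 m and z of bar1_mid in the frame of pan_base between 0 and 0.075 m and z of bar2_mid in the frame of pan_base between 0 and 0.075 m and z of bar3_mid in the frame of pan_base between 0 and 0.075 m and z of bar4_mid in the frame of pan_base between 0 and 0.075 m), for 0.2 s.
At the end, for the whole second after the job is handed in: The rocker is on (above 0.2 rad); the kettle stands upright on the hotplate within 25 mm of the middle of the blue ring, the pan flat on it within 25 mm of the middle of the red ring, both at rest; every bar present has its centre inside the pan (within 72 mm of its axis and below the rim) (all of step 4 and horizontal distance between kettle_base and rest_mark below 0.025 m and z of kettle_base in the frame of rest_mark between -0.006 and 0.006 m and linear speed of each of kettle, pan below 0.02 m/s and angle between kettle_base's own z axis and vertical below 0.1 rad); the robot touches nothing.
It fails at once if the kettle is lifted more than 12 mm off the hotplate (z of kettle_base in the frame of hot_mark above 0.012 m).
It fails at once if the pan is lifted more than 12 mm off the hotplate (z of pan_base in the frame of hot_mark above 0.012 m).
It fails at once if the kettle is tipped by more than 0.5 rad (angle between kettle_base's own z axis and vertical above 0.5 rad).
It fails at once if the jar or the tape is moved more than 40 mm (distance of any of jar, tape from where it was at the start of the episode above 0.04 m).
Of bar0, bar1, bar2, bar3, bar4 only 3 to 5 are there at a start; the rules pass over those that are not, and their reading is None.
At some moment in a run one of bar0, bar1, bar2, bar3, bar4, kettle may be knocked a few centimetres aside while the robot is not near it.
Once in a run the grip may slacken for a moment while it holds something.
It also fails if it takes over 208 s, if anything falls off the work surface, if the arm or the gripper's body presses on something with over 40 N, if the wrist force passes 120 N, or if a joint passes its speed limit or range.

## Working session

There is one attempt and no reset: what is moved stays moved. The work goes in short steps, Python scripts to look and compute and a tool call to move; the robot and the scene stay as the last step left them, time stands still between calls to the robot, and variables do not carry over. Pictures are saved under pics/ and viewed, and the job is handed in when it is done.

Besides the shell and the picture viewer there is one more tool, called after "Call:" as name(argument=value, ...), one argument or row to a line, values as JSON. jog_arm: Moves the arm, as the interface text tells. Its arguments: {"type":"object","properties":{"rows":{"type":"array","items":{"type":"object","properties":{"delta_rot":{"type":"array","items":{"type":"number"}},"xyz":{"type":"array","items":{"type":"number"}},"fingers":{"type":"number"}}}},"grip_force":{"type":"number"}},"required":["rows"]}

```bash
ls; mkdir -p pics
python3 - <<'E'
from bench import r, imaging
import cv2
o=r.get_obs(); print(o)
for n in ["scene","side","wrist"]:
    im=imaging.grab_frame(n); cv2.imwrite(f"pics/a_{n}.png",im); print(n,imaging.camera_info(n))
E
```

```text
pics
{'clock': 0.0, 'joints': array([ 1.10493175,  0.47780035,  0.02236958,  1.55648941, -0.0115155 ,
        1.10928769, -0.08312756]), 'qvel': array([ 0.00019987,  0.00126421,  0.00066056,  0.00074352,  0.00271188,
       -0.00130805, -0.00011041]), 'tau': array([-6.25768171e-04, -5.96458375e+01,  1.60806119e+00, -2.81199181e+01,
        1.23652289e-02,  9.38644807e-03, -9.59252901e-06]), 'tcp_pos': array([ 0.2361304 , -0.63170085,  0.2303101 ]), 'orientation': array([-3.08970561e+00, -5.58601779e-01,  7.30898143e-04]), 'contact_force': array([0.81260749, 0.72718212, 0.17307958]), 'moment': array([-0.04951199, -0.00557184,  0.06655706]), 'grip_width': 0.08575602790336027}
scene {'camera_matrix': array([[488.20693384,   0.        , 318.03134918],
       [  0.        , 488.20693384, 196.22362163],
       [  0.        ,   0.        ,   1.        ]]), 'xyz': array([ 1.42139581, -0.2253642 ,  0.80654158]), 'attitude': array([-1.78511192, -1.42699016,  0.72649615])}
side {'camera_matrix': array([[404.59154939,   0.        , 314.75089227],
       [  0.        , 404.59154939, 207.73568986],
       [  0.        ,   0.        ,   1.        ]]), 'xyz': array([0.03336229, 0.69206352, 0.74228031]), 'attitude': array([-0.73768499,  2.51850004, -1.21080369])}
wrist {'camera_matrix': array([[330.57497671,   0.        , 318.616925  ],
       [  0.        , 330.57497671, 195.11922051],
       [  0.        ,   0.        ,   1.        ]]), 'xyz': array([ 0.30827215, -0.60290439,  0.3732178 ]), 'attitude': array([ 2.36479864, -1.64045313, -0.2551801 ])}
```

View pics/a_scene.png

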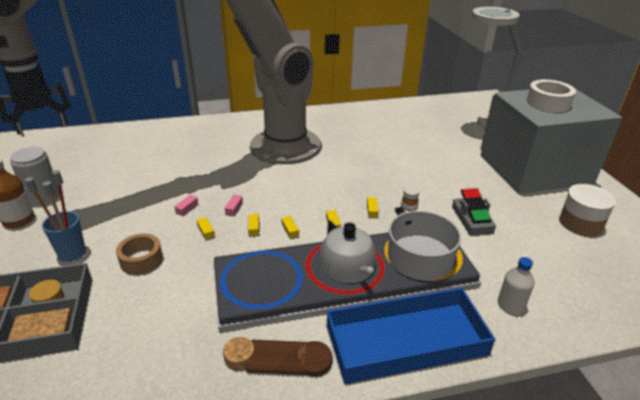

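View pics/a_side.png

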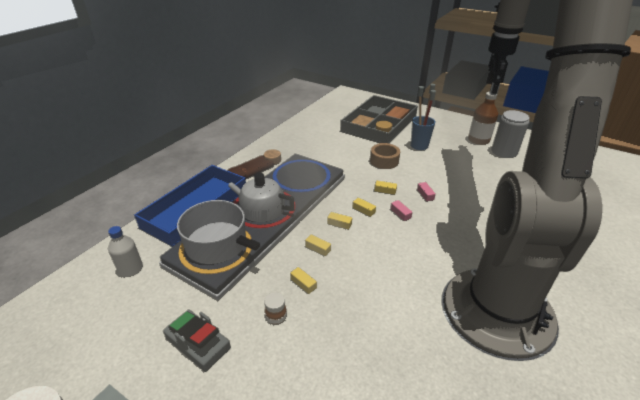

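View pics/a_wrist.png

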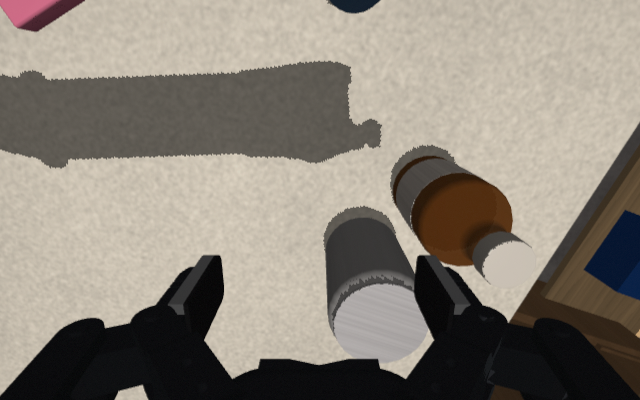

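```bash
cat > h.py <<'E'
from bench import r, imaging
import numpy as np, cv2
from scipy.spatial.transform import Rotation as R
def cam(n):
    c=imaging.camera_info(n); return c["camera_matrix"],np.array(c["xyz"]),R.from_rotvec(c["attitude"])
def ray(n,px,C=None):
    K,p,A=C or cam(n); d=A.apply(np.linalg.inv(K)@[px[0],px[1],1.]); return p,d/np.linalg.norm(d)
def hit(n,px,z,C=None):
    p,d=ray(n,px,C); return p+d*(z-p[2])/d[2]
def proj(n,X,C=None):
    K,p,A=C or cam(n); c=A.inv().apply(np.atleast_2d(X)-p); q=c@K.T; return q[:,:2]/q[:,2:]
def tool():
    o=r.get_obs(); return np.array(o["tcp_pos"]),R.from_rotvec(o["orientation"]),o
def rel(target,yaw=None,down=True):
    """cm shift in tool axes, deg rotvec to reach target pos with tool down, tool-y axis at yaw(rad) mod pi"""
    p,A,o=tool(); s=A.inv().apply(np.array(target)-p)*100
    out=[np.round(s,2)]
    if yaw is not None:
        best=None
        for k in(0,1):
            y=np.array([np.cos(yaw+k*np.pi),np.sin(yaw+k*np.pi),0]);z=np.array([0,0,-1.]);x=np.cross(y,z)
            D=A.inv()*R.from_matrix(np.c_[x,y,z]);v=D.as_rotvec(degrees=True)
            if best is None or np.linalg.norm(v)<np.linalg.norm(best): best=v
        out.append(np.round(best,1))
    return out
E
python3 - <<'E'
from h import *
T=dict(on_end=.05,off_end=.06,hot_mark=.04,rest_mark=.04,load_mark=.04,kettle_base=.04,kettle_knob=.138,pan_base=.04,pan_handle=.085,jar=0,tape=0,bar0_mid=.013)
for n in["scene","side"]:
    imaging.grab_frame(n); C=cam(n)
    for q,z in T.items():
        for d in imaging.tip_of(n,q)[:9 if q[:3]=='bar' else 2]:
            print(n,q,round(d["conf"],2),np.round(d["position"]),np.round(hit(n,d["position"],z,C),3))
print(tool()[2]["clock"])
E
```

```text
scene on_end 0.82 [477. 214.] [0.543 0.406 0.05 ]
scene on_end 0.17 [205. 228.] [ 0.453 -0.276  0.05 ]
scene off_end 0.93 [470. 189.] [0.446 0.436 0.06 ]
scene hot_mark 0.35 [400. 216.] [0.495 0.215 0.04 ]
scene rest_mark 0.62 [259. 278.] [ 0.643 -0.168  0.04 ]
scene load_mark 0.61 [369. 205.] [0.434 0.152 0.04 ]
scene load_mark 0.26 [205. 227.] [ 0.434 -0.278  0.04 ]
scene kettle_knob 0.61 [354. 229.] [0.637 0.044 0.138]
scene pan_base 0.68 [424. 255.] [0.649 0.216 0.04 ]
scene pan_handle 0.88 [400. 218.] [0.557 0.186 0.085]
scene jar 0.72 [421. 258.] [0.616 0.228 0.   ]
scene jar 0.57 [409. 208.] [0.418 0.277 0.   ]
scene tape 0.82 [140. 261.] [ 0.484 -0.436  0.   ]
scene tape 0.56 [332. 222.] [0.433 0.05  0.   ]
scene bar0_mid 0.52 [371. 206.] [0.405 0.17  0.013]
scene bar0_mid 0.2 [411. 204.] [0.421 0.28  0.013]
side on_end 0.7 [181. 324.] [0.532 0.427 0.05 ]
side off_end 0.81 [203. 336.] [0.468 0.427 0.06 ]
side rest_mark 0.67 [302. 173.] [ 0.643 -0.173  0.04 ]
side load_mark 0.38 [278. 314.] [0.386 0.294 0.04 ]
side kettle_base 0.73 [303. 173.] [ 0.64  -0.174  0.04 ]
side kettle_knob 0.86 [261. 178.] [0.637 0.027 0.138]
side pan_base 0.72 [214. 240.] [0.661 0.199 0.04 ]
side pan_base 0.3 [384. 186.] [ 0.397 -0.243  0.04 ]
side pan_handle 0.87 [249. 238.] [0.553 0.184 0.085]
side pan_handle 0.58 [387. 186.] [ 0.366 -0.191  0.085]
side jar 0.87 [278. 319.] [0.398 0.283 0.   ]
side jar 0.22 [204. 336.] [0.504 0.401 0.   ]
side tape 0.9 [386. 162.] [ 0.471 -0.427  0.   ]
side bar0_mid 0.78 [303. 282.] [0.405 0.177 0.013]
side bar0_mid 0.56 [178. 321.] [0.571 0.41  0.013]
1.45
```

```bash
cat > bars.py <<'E'
from h import *
from scipy.optimize import minimize
def ymask(im):
    h=cv2.cvtColor(im,cv2.COLOR_BGR2HSV); return cv2.inRange(h,(20,120,60),(36,255,255))
def box(x,y,t,zc=.013):
    P=np.array([[a*.033,b*.014,c*.013] for a in(-1,1) for b in(-1,1) for c in(-1,1)])
    return R.from_euler('z',t).apply(P)+[x,y,zc]
def sil(C,n,P,U=4):
    m=np.zeros((400*U,640*U),np.uint8); q=cv2.convexHull((proj(n,P,C)*U+U/2).astype(np.float32)).astype(np.int32)
    cv2.fillConvexPoly(m,q,1); return m
def fit(comps,x0):
    # comps: list of (name,C,mask bool)
    best=None
    def f(v):
        e=0
        for n,C,m in comps:
            P=box(*v); q=proj(n,P,C); h=cv2.convexHull(q.astype(np.float32)).reshape(-1,2)
            s=np.zeros(m.shape,np.uint8); cv2.fillConvexPoly(s,np.round(h*256).astype(np.int32),255,cv2.LINE_AA,8)
            e+=np.abs(s/255.-m).sum()/m.sum()
        return e/len(comps)
    for t in np.arange(0,np.pi,np.pi/8):
        sx=np.array([[x0[0],x0[1],t],[x0[0]+.008,x0[1],t],[x0[0],x0[1]+.008,t],[x0[0],x0[1],t+.3]])
        rr=minimize(f,sx[0],method="Nelder-Mead",options=dict(initial_simplex=sx,xatol=2e-4,fatol=1e-4,maxiter=150))
        if best is None or rr.fun<best.fun: best=rr
    return best
def comps_of(n,zc=.013,amin=25):
    im=imaging.grab_frame(n); C=cam(n); k,l,s,c=cv2.connectedComponentsWithStats(ymask(im))
    return [(hit(n,c[i],zc,C),(n,C,(l==i).astype(float))) for i in range(1,k) if s[i,4]>amin],im
def find(cams=("scene","side")):
    g=[]
    for n in cams:
        for p,c in comps_of(n)[0]:
            if not(.2<p[0]<.6 and -.5<p[1]<.4 ): continue
            for e in g:
                if np.linalg.norm(e[0]-p)<.03 : e[1].append(c);break
            else: g.append((p,[c]))
    out=[]
    for p,cs in g:
        b=fit(cs,p); out.append((b.x[0],b.x[1],b.x[2]%np.pi,b.fun,len(cs),cs[0][2].sum()))
    return out
if __name__=="__main__":
    for o in find(): print(np.round(o,3))
E
python3 bars.py
python3 - <<'E'
from h import *
from scipy.optimize import least_squares
rng={'red':[((0,150,60),(6,255,255)),((174,150,60),(180,255,255))],'blue':[((105,120,40),(125,255,255))],'yellow':[((12,120,60),(28,255,255))]}
for n in["scene","side"]:
    im=imaging.grab_frame(n); C=cam(n); h=cv2.cvtColor(im,cv2.COLOR_BGR2HSV)
    for c,c0 in(('blue',(.643,-.17)),('red',(.648,.02)),('yellow',(.653,.21))):
        m=sum(cv2.inRange(h,*a) for a in rng[c]); ys,xs=np.nonzero(m)
        P=np.array([hit(n,(x,y),.04,C)[:2] for x,y in zip(xs,ys)])
        d=np.hypot(*(P-c0).T); P=P[(d>.07)&(d<.105)]
        s=least_squares(lambda v:np.hypot(P[:,0]-v[0],P[:,1]-v[1])-v[2],[*c0,.088],loss='soft_l1',f_scale=.002)
        print(n,c,len(P),np.round(s.x,4))
E
```

```text
[4.12e-01 1.69e-01 2.78e+00 8.08e-01 2.00e+00 1.93e+02]
[4.480e-01 4.900e-02 2.879e+00 1.465e+00 2.000e+00 1.620e+02]
[ 4.150e-01 -1.560e-01  3.059e+00  9.180e-01  2.000e+00  2.190e+02]
[ 4.07e-01 -2.78e-01  1.46e-01  5.50e-01  2.00e+00  2.40e+02]
[ 4.420e-01 -6.500e-02  3.094e+00  1.322e+00  2.000e+00  2.340e+02]
[ 0.579  0.157  2.72   4.928  1.    59.   ]
scene blue 1068 [ 0.6409 -0.1638  0.0841]
scene red 606 [0.6409 0.0263 0.0843]
scene yellow 301 [0.6425 0.2146 0.0858]
side blue 41 [ 0.6406 -0.1641  0.0838]
side red 64 [0.6409 0.0244 0.0851]
side yellow 426 [0.6417 0.2145 0.0848]
```

Run:
```python
from bars import *
for n in["scene","side"]:
    im=imaging.grab_frame(n); C=cam(n); m=ymask(im); 
    o=im.copy()
    for v in find((n,)):
        print(n,np.round(v,3))
        h=cv2.convexHull(proj(n,box(*v[:3]),C).astype(np.float32)); cv2.polylines(o,[np.round(h).astype(int)],True,(0,0,255))
    s=(slice(180,250),slice(170,420)) if n=="scene" else (slice(160,300),slice(270,420))
    cv2.imwrite(f"pics/b_{n}.png",cv2.resize(np.vstack([o[s],cv2.merge([m]*3)[s]]),None,fx=3 if n=="scene" else 2,fy=3 if n=="scene" else 2,interpolation=0))
```

```text
scene [4.040e-01 1.720e-01 2.781e+00 4.300e-01 1.000e+00 1.930e+02]
scene [4.21e-01 5.60e-02 2.93e+00 8.65e-01 1.00e+00 1.64e+02]
scene [ 4.11e-01 -1.55e-01  3.06e+00  3.96e-01  1.00e+00  2.19e+02]
scene [ 3.99e-01 -2.78e-01  1.42e-01  4.03e-01  1.00e+00  2.39e+02]
scene [ 4.390e-01 -6.400e-02  3.123e+00  4.300e-01  1.000e+00  2.360e+02]
scene [ 0.571  0.155  2.707  5.656  1.    52.   ]
side [  0.407  -0.284   0.351   0.635   1.    189.   ]
side [  0.421  -0.166   2.486   1.098   1.    152.   ]
side [ 4.520e-01 -8.000e-02  2.585e+00  1.893e+00  1.000e+00  1.200e+02]
side [4.520e-01 3.800e-02 2.512e+00 1.731e+00 1.000e+00 1.420e+02]
side [4.150e-01 1.640e-01 2.579e+00 1.059e+00 1.000e+00 2.270e+02]
```

View pics/b_scene.png

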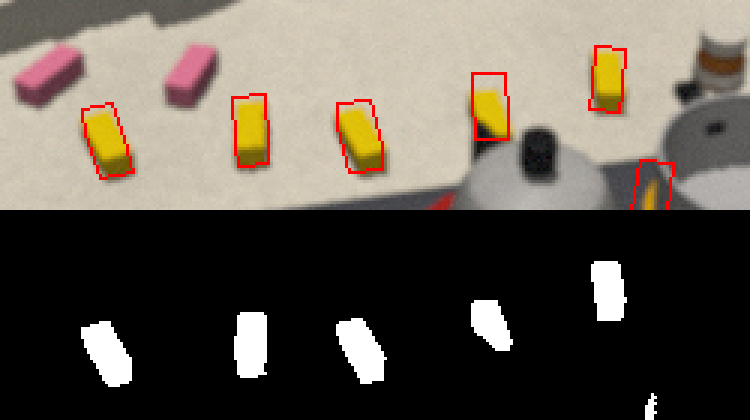

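View pics/b_side.png

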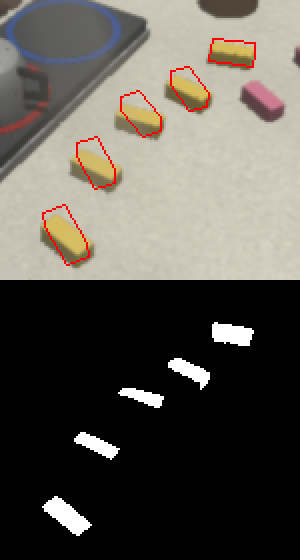

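```bash
sed -i 's/(20,120,60),(36,255,255)/(18,85,40),(38,255,255)/' bars.py
python3 - <<'E'
from bars import *
for n in["scene","side"]:
    im=imaging.grab_frame(n); C=cam(n); m=ymask(im); 
    o=im.copy()
    for v in find((n,)):
        print(n,np.round(v,3))
        h=cv2.convexHull(proj(n,box(*v[:3]),C).astype(np.float32)); cv2.polylines(o,[np.round(h).astype(int)],True,(0,0,255))
    s=(slice(180,250),slice(170,420)) if n=="scene" else (slice(160,300),slice(270,420))
    cv2.imwrite(f"pics/c_{n}.png",cv2.resize(np.hstack([o[s],cv2.merge([m]*3)[s]]) if n=="side" else np.vstack([o[s],cv2.merge([m]*3)[s]]),None,fx=3 if n=="scene" else 2.6,fy=3 if n=="scene" else 2.6,interpolation=0))
E
python3 bars.py
```

```text
scene [4.050e-01 1.720e-01 2.814e+00 2.910e-01 1.000e+00 2.180e+02]
scene [4.210e-01 5.600e-02 3.002e+00 7.910e-01 1.000e+00 1.770e+02]
scene [ 4.110e-01 -1.560e-01  3.059e+00  2.770e-01  1.000e+00  2.400e+02]
scene [ 4.01e-01 -2.78e-01  1.63e-01  2.91e-01  1.00e+00  2.64e+02]
scene [ 4.42e-01 -6.40e-02  1.80e-02  3.21e-01  1.00e+00  2.63e+02]
scene [ 0.58   0.151  2.721  3.138  1.    85.   ]
side [  0.406  -0.278   0.342   0.356   1.    229.   ]
side [ 4.190e-01 -1.570e-01  2.781e+00  3.120e-01  1.000e+00  2.640e+02]
side [ 4.490e-01 -7.400e-02  2.742e+00  7.080e-01  1.000e+00  2.150e+02]
side [4.490e-01 4.400e-02 2.723e+00 7.370e-01 1.000e+00 2.370e+02]
side [4.120e-01 1.680e-01 2.747e+00 3.090e-01 1.000e+00 3.750e+02]
[4.090e-01 1.700e-01 2.796e+00 3.200e-01 2.000e+00 2.160e+02]
[4.440e-01 5.100e-02 2.956e+00 8.250e-01 2.000e+00 1.770e+02]
[ 4.15e-01 -1.56e-01  3.06e+00  3.17e-01  2.00e+00  2.40e+02]
[ 4.04e-01 -2.78e-01  1.59e-01  3.49e-01  2.00e+00  2.63e+02]
[ 4.47e-01 -6.50e-02  2.50e-02  5.62e-01  2.00e+00  2.63e+02]
[ 0.582  0.15   2.729  2.966  1.    89.   ]
```

View pics/c_side.png

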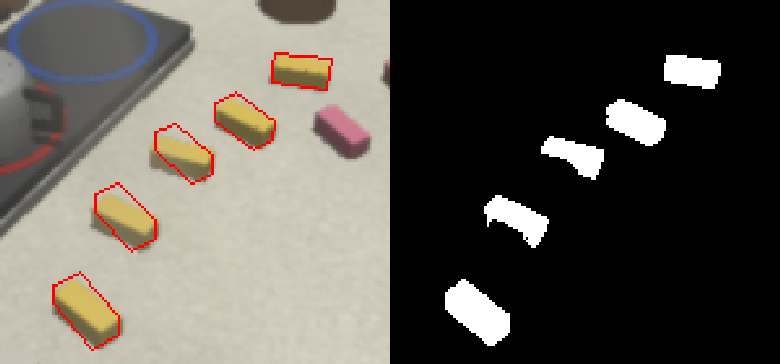

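Run:
```python
from h import *
p,A,o=tool(); print(A.as_matrix().round(3)); print(rel([.45,-.45,.25],np.pi/2), o["clock"])
for n in["scene","side"]:
    imaging.grab_frame(n); C=cam(n)
    for q,z in(("on_end",.046),("off_end",.068)):
        for d in imaging.tip_of(n,q)[:1]: print(n,q,np.round(hit(n,d["position"],z,C),3))
```

```text
[[ 0.937  0.35   0.   ]
 [ 0.35  -0.937 -0.   ]
 [ 0.     0.    -1.   ]]
[array([26.39, -9.59, -1.87]), array([ 0. , -0. , 20.5])] 2.15
scene on_end [0.538 0.408 0.046]
scene off_end [0.458 0.424 0.068]
side on_end [0.536 0.423 0.046]
side off_end [0.468 0.429 0.068]
```

Call:
jog_arm(
  rows=[
    {"xyz": [26.4, -9.6, -1.9], "delta_rot": [0, 0, 7], "fingers": 1},
    {"xyz": [26.4, -9.6, -1.9], "delta_rot": [0, 0, 14], "fingers": 1},
    {"xyz": [26.4, -9.6, -1.9], "delta_rot": [0, 0, 20.5], "fingers": 1},
    {"xyz": [26.4, -9.6, -1.9], "delta_rot": [0, 0, 20.5], "fingers": 1},
    {"xyz": [26.4, -9.6, -1.9], "delta_rot": [0, 0, 20.5], "fingers": 1},
  ],
)

```text
clock: 2.87
tcp_pos: [0.3958, -0.4959, 0.2457]
orientation: [3.141, -0.001, 0.0]
contact_force: [1.3, -0.8, 0.2]
grip_width: 0.0258
```

Call:
jog_arm(
  rows=[
    {"xyz": [2.5, -4.1, 0], "fingers": 1},
    {"xyz": [5, -8, 0], "fingers": 1},
    {"xyz": [7.5, -12, 0], "fingers": 1},
    {"xyz": [9, -16, 0], "fingers": 1},
    {"xyz": [10, -20, 0], "fingers": 1},
  ],
)

```text
$.rows[0]: bad value
```

Call:
jog_arm(
  rows=[
    {"xyz": [0.5, -4.1, 0], "fingers": 1},
    {"xyz": [1, -8.2, 0], "fingers": 1},
    {"xyz": [1, -12.3, 0], "fingers": 1},
    {"xyz": [1, -16.4, 0], "fingers": 1},
    {"xyz": [1, -20.5, 0], "fingers": 1},
  ],
)

```text
$.rows[0]: bad value
```

Call:
jog_arm(
  rows=[
    {"xyz": [0, -4.1, 0], "fingers": 1},
    {"xyz": [0, -8.2, 0], "fingers": 1},
    {"xyz": [0, -12.3, 0], "fingers": 1},
    {"xyz": [0, -16.4, 0], "fingers": 1},
    {"xyz": [0, -20.5, 0], "fingers": 1},
  ],
)

```text
$.rows[0]: bad value
```

Call:
jog_arm(
  rows=[
    {"xyz": [2.5, -4.1, 0], "delta_rot": [0, 0, 0], "fingers": 1},
    {"xyz": [5, -8, 0], "delta_rot": [0, 0, 0], "fingers": 1},
    {"xyz": [7.5, -12, 0], "delta_rot": [0, 0, 0], "fingers": 1},
    {"xyz": [9, -16, 0], "delta_rot": [0, 0, 0], "fingers": 1},
    {"xyz": [10, -20, 0], "delta_rot": [0, 0, 0], "fingers": 1},
  ],
)

```text
clock: 3.28
tcp_pos: [0.492, -0.3118, 0.2458]
orientation: [3.141, -0.0, 0.002]
contact_force: [1.4, 0.9, -0.2]
grip_width: -0.0003
```

Call:
jog_arm(
  rows=[
    {"xyz": [0.5, -4.1, 0], "delta_rot": [0, 0, 0], "fingers": 1},
    {"xyz": [1, -8.2, 0], "delta_rot": [0, 0, 0], "fingers": 1},
    {"xyz": [1, -12.3, 0], "delta_rot": [0, 0, 0], "fingers": 1},
    {"xyz": [1, -16.4, 0], "delta_rot": [0, 0, 0], "fingers": 1},
    {"xyz": [1, -20.5, 0], "delta_rot": [0, 0, 0], "fingers": 1},
  ],
)

```text
clock: 3.7
tcp_pos: [0.5018, -0.1047, 0.246]
orientation: [3.141, 0.0, 0.003]
contact_force: [1.5, 0.8, -0.1]
grip_width: 0.0001
```

Call:
jog_arm(
  rows=[
    {"xyz": [0, -4.1, 0], "delta_rot": [0, 0, 0], "fingers": 1},
    {"xyz": [0, -8.2, 0], "delta_rot": [0, 0, 0], "fingers": 1},
    {"xyz": [0, -12.3, 0], "delta_rot": [0, 0, 0], "fingers": 1},
    {"xyz": [0, -16.4, 0], "delta_rot": [0, 0, 0], "fingers": 1},
    {"xyz": [0, -20.5, 0], "delta_rot": [0, 0, 0], "fingers": 1},
  ],
)

```text
clock: 4.12
tcp_pos: [0.5015, 0.1022, 0.2462]
orientation: [3.141, -0.0, 0.005]
contact_force: [1.2, 0.1, -0.3]
grip_width: -0.0002
```

Call:
jog_arm(
  rows=[
    {"xyz": [0, -4.1, 0], "delta_rot": [0, 0, 0], "fingers": 1},
    {"xyz": [-1, -8.2, 0], "delta_rot": [0, 0, 0], "fingers": 1},
    {"xyz": [-2, -12.3, 0], "delta_rot": [0, 0, 0], "fingers": 1},
    {"xyz": [-3, -16.4, 0], "delta_rot": [0, 0, 0], "fingers": 1},
    {"xyz": [-4, -20.4, 0], "delta_rot": [0, 0, 0], "fingers": 1},
  ],
)

```text
clock: 4.53
tcp_pos: [0.4614, 0.3057, 0.2463]
orientation: [3.141, -0.001, 0.005]
contact_force: [1.3, 0.4, 0.5]
grip_width: 0.0001
```

Call:
jog_arm(
  rows=[
    {"xyz": [0, -4.1, 0], "delta_rot": [0, 0, 0], "fingers": 1},
    {"xyz": [0, -8.2, 1], "delta_rot": [0, 0, 0], "fingers": 1},
    {"xyz": [0, -12, 4], "delta_rot": [0, 0, 0], "fingers": 1},
    {"xyz": [0, -12, 8], "delta_rot": [0, 0, 0], "fingers": 1},
    {"xyz": [0, -12, 10], "delta_rot": [0, 0, 0], "fingers": 1},
  ],
)

```text
clock: 4.95
tcp_pos: [0.4596, 0.4285, 0.1431]
orientation: [3.141, 0.006, 0.002]
contact_force: [0.0, -1.6, -1.9]
grip_width: -0.0001
```

Run:
```python
from h import *
p,A,o=tool();print(p,o["clock"]); C=cam("wrist")
im=imaging.grab_frame("wrist"); cv2.imwrite("pics/d.png",im)
for q,z in(("on_end",.046),("off_end",.068)):
    for d in imaging.tip_of("wrist",q)[:2]: print(q,d["conf"],d["position"],np.round(hit("wrist",d["position"],z,C),3))
```

```text
[0.45955423 0.42850505 0.14305152] 4.95
on_end 0.58 [337.4, 80.4] [0.543 0.418 0.046]
off_end 0.9 [324.9, 193.7] [0.468 0.426 0.068]
```

View pics/d.png

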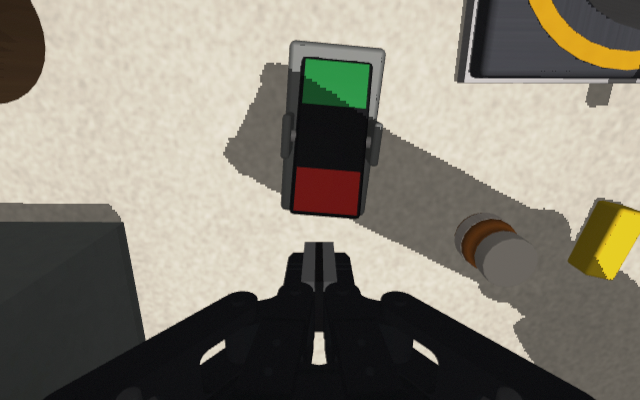

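Call:
jog_arm(
  rows=[
    {"xyz": [0.5, 0.1, 3.5], "delta_rot": [0, 0, 0], "fingers": 1},
    {"xyz": [0.5, 0.1, 6.5], "delta_rot": [0, 0, 0], "fingers": 1},
    {"xyz": [0.5, 0.1, 8], "delta_rot": [0, 0, 0], "fingers": 1},
    {"xyz": [0.5, 0.1, 9.3], "delta_rot": [0, 0, 0], "fingers": 1},
    {"xyz": [0.5, 0.1, 9.6], "delta_rot": [0, 0, 0], "fingers": 1},
  ],
)

```text
clock: 5.52
tcp_pos: [0.4667, 0.4228, 0.0486]
orientation: [3.138, -0.002, 0.001]
contact_force: [0.8, 0.1, 0.5]
grip_width: -0.0003
```

Call:
jog_arm(
  rows=[
    {"xyz": [0, 0, -2], "delta_rot": [0, 0, 0], "fingers": 0},
    {"xyz": [0, 0, -6], "delta_rot": [0, 0, 0], "fingers": 0},
    {"xyz": [-2, 2, -9], "delta_rot": [0, 0, 0], "fingers": 0},
    {"xyz": [-4, 6, -10], "delta_rot": [0, 0, 0], "fingers": 0},
    {"xyz": [-4.5, 10, -10], "delta_rot": [0, 0, 0], "fingers": 0},
  ],
)

```text
clock: 5.93
tcp_pos: [0.4216, 0.3295, 0.1542]
orientation: [-3.138, -0.006, -0.012]
contact_force: [1.0, 0.5, -0.4]
grip_width: 0.0603
```

Run:
```python
from h import *
p,A,o=tool();print(p,o["clock"],o["contact_force"])
cv2.imwrite("pics/e.png",imaging.grab_frame("wrist"));im=imaging.grab_frame("side"); cv2.imwrite("pics/e2.png",cv2.resize(im[280:390,130:290],None,fx=4,fy=4))
```

```text
[0.42155007 0.32950061 0.15424483] 5.9333 [ 0.96424835  0.53748537 -0.42239051]
```

View pics/e.png

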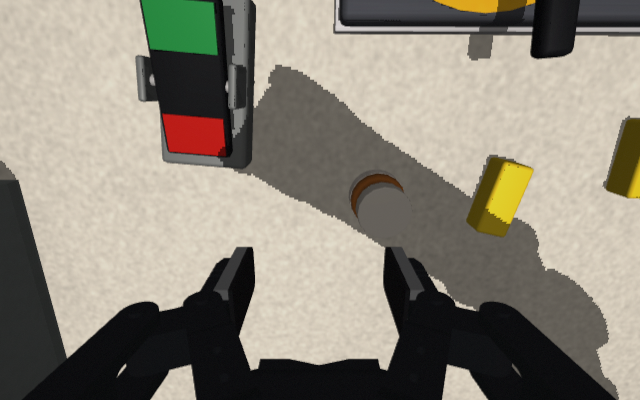

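View pics/e2.png

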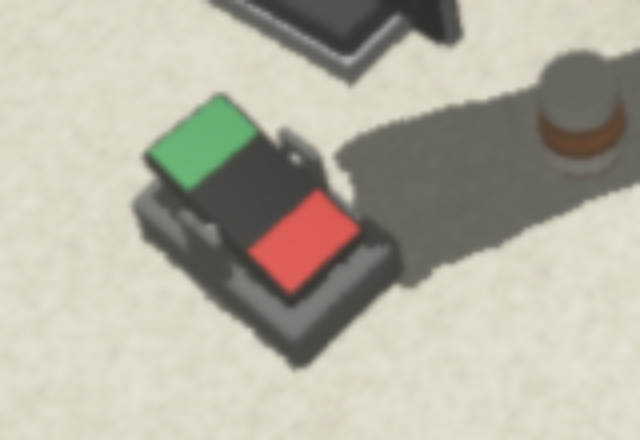

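Call:
jog_arm(
  rows=[
    {"xyz": [0, 3, -2.5], "delta_rot": [0, 0, 0], "fingers": 0},
    {"xyz": [2, 6.5, -4.5], "delta_rot": [0, 0, 0], "fingers": 0},
    {"xyz": [5, 9.5, -6], "delta_rot": [0, 0, 0], "fingers": 0},
    {"xyz": [7, 13, -7], "delta_rot": [0, 0, 0], "fingers": 0},
    {"xyz": [9, 16.5, -8], "delta_rot": [0, 0, 0], "fingers": 0},
  ],
)

```text
clock: 6.45
tcp_pos: [0.509, 0.1612, 0.2338]
orientation: [3.136, -0.01, 0.015]
contact_force: [1.3, 0.3, -0.9]
grip_width: 0.0858
```

Call:
jog_arm(
  rows=[
    {"xyz": [1, 3.5, -1], "delta_rot": [0, 0, 0], "fingers": 0},
    {"xyz": [2, 7, -1.5], "delta_rot": [0, 0, 0], "fingers": 0},
    {"xyz": [3, 11, -2], "delta_rot": [0, 0, 0], "fingers": 0},
    {"xyz": [4, 13.5, -2], "delta_rot": [0, 0, 0], "fingers": 0},
    {"xyz": [5, 13.5, -2], "delta_rot": [0, 0, 0], "fingers": 0},
  ],
)

```text
clock: 6.87
tcp_pos: [0.5596, 0.018, 0.2576]
orientation: [3.132, -0.026, 0.021]
contact_force: [0.0, -0.7, -0.2]
grip_width: 0.0854
```

Run:
```python
from h import *
p,A,o=tool();print(p,o["orientation"],o["clock"]); C=cam("wrist")
im=imaging.grab_frame("wrist"); cv2.imwrite("pics/f.png",im)
for q,z in(("kettle_knob",.138),("pan_handle",.085),("pan_base",.04)):
    for d in imaging.tip_of("wrist",q)[:2]: print(q,d["conf"],d["position"],np.round(hit("wrist",d["position"],z,C),3))
```

```text
[0.55959349 0.01801439 0.25759089] [ 3.13222378 -0.02639763  0.02081599] 6.8667
kettle_knob 0.74 [298.6, 88.7] [0.639 0.033 0.138]
pan_handle 0.59 [142.9, 192.6] [0.545 0.193 0.085]
pan_base 0.94 [132.6, 80.7] [0.652 0.207 0.04 ]
pan_base 0.19 [144.1, 195.8] [0.528 0.217 0.04 ]
```

View pics/f.png

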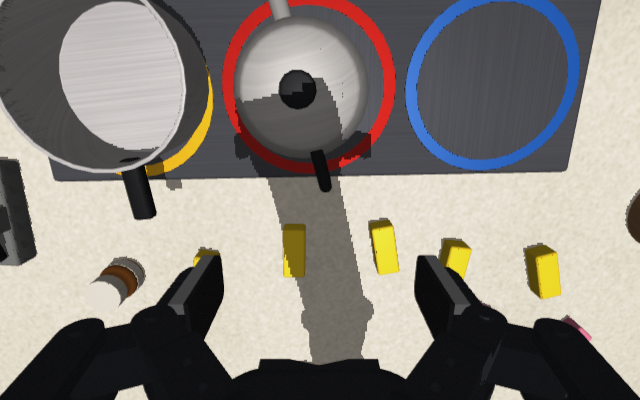

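Run:
```python
from h import *
print(rel([.638,.032,.185],np.pi/2))
```

```text
[array([ 7.92, -0.52,  7.18]), array([ 0.3, -0.6, -0.3])]
```

Call:
jog_arm(
  rows=[
    {"xyz": [4, -0.5, 1], "delta_rot": [0.2, -0.6, -0.6], "fingers": 0},
    {"xyz": [8, -0.5, 3], "delta_rot": [0.3, -0.6, -0.3], "fingers": 0},
    {"xyz": [8, -0.5, 7], "delta_rot": [0.3, -0.6, -0.3], "fingers": 0},
    {"xyz": [8, -0.5, 7.2], "delta_rot": [0.3, -0.6, -0.3], "fingers": 0},
    {"xyz": [8, -0.5, 7.2], "delta_rot": [0.3, -0.6, -0.3], "fingers": 0},
  ],
)

```text
clock: 7.48
tcp_pos: [0.6366, 0.0337, 0.1827]
orientation: [-3.141, -0.005, 0.009]
contact_force: [-0.0, 0.8, 0.8]
grip_width: 0.0853
```

Run:
```python
from h import *
print(rel([.638,.032,.128],np.pi/2))
imaging.grab_frame("scene");C=cam("scene")
for n in("side","scene"):
    im=imaging.grab_frame(n)
    cv2.imwrite(f"pics/g_{n}.png",cv2.resize(im[90:310,150:420],None,fx=2.5,fy=2.5))
```

```text
[array([0.17, 0.17, 5.47]), array([-0. ,  0.3,  0.2])]
```

View pics/g_side.png

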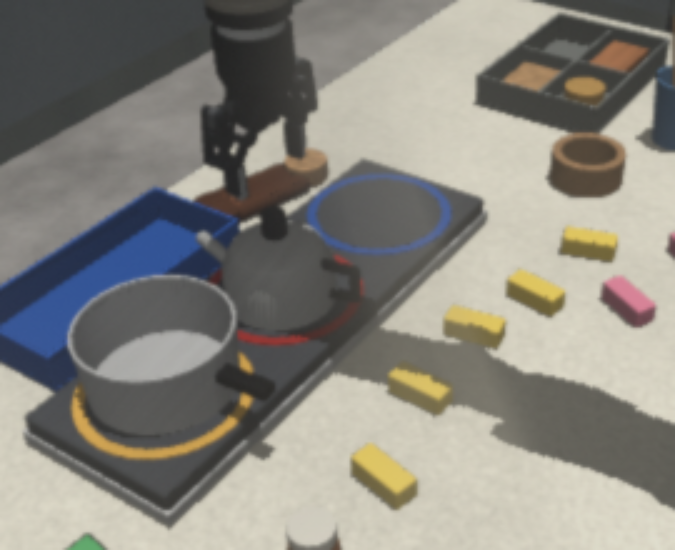

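View pics/g_scene.png

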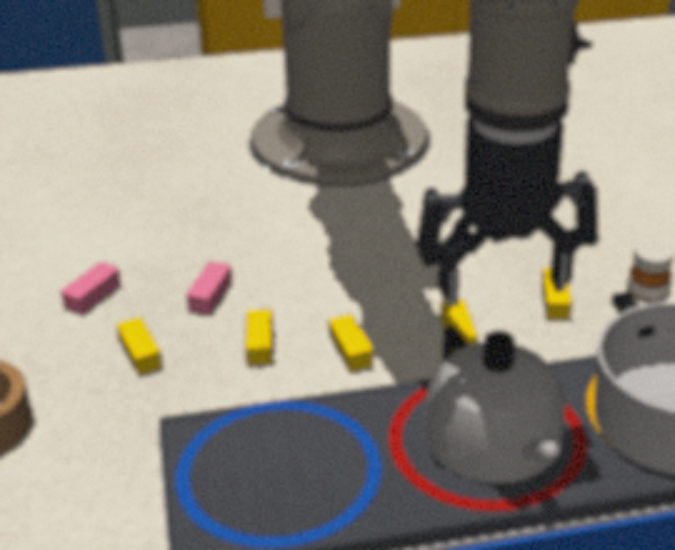

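Call:
jog_arm(
  rows=[
    {"xyz": [0.2, 0.2, 2.5], "delta_rot": [0, 0, 0.2], "fingers": 0},
    {"xyz": [0.2, 0.2, 5], "delta_rot": [0, 0, 0.2], "fingers": 0},
    {"xyz": [0.2, 0.2, 5.4], "delta_rot": [0, 0, 0.2], "fingers": 0.3},
    {"xyz": [0.2, 0.2, 5.4], "delta_rot": [0, 0, 0.2], "fingers": 0.8},
    {"xyz": [0.2, 0.2, 5.4], "delta_rot": [0, 0, 0.2], "fingers": 1},
  ],
  grip_force=40,
)

```text
clock: 8.05
tcp_pos: [0.6422, 0.0315, 0.1355]
orientation: [-3.14, 0.002, -0.008]
contact_force: [-0.9, -0.3, -0.3]
grip_width: 0.0513
```

Call:
jog_arm(
  rows=[
    {"xyz": [0, 0, 0], "delta_rot": [0, 0, 0], "fingers": 1},
    {"xyz": [0, 0, 0], "delta_rot": [0, 0, 0], "fingers": 1},
    {"xyz": [0, 0, 0], "delta_rot": [0, 0, 0], "fingers": 1},
    {"xyz": [0, 0, 0], "delta_rot": [0, 0, 0], "fingers": 1},
    {"xyz": [0, 0, 0], "delta_rot": [0, 0, 0], "fingers": 1},
  ],
)

```text
clock: 8.47
tcp_pos: [0.6436, 0.0314, 0.1381]
orientation: [-3.14, 0.003, -0.014]
contact_force: [-1.6, -1.8, 6.5]
grip_width: 0.0266
```

Run:
```python
from h import *
print(rel([.641,-.164,.128],np.pi/2)); print(tool()[2])
```

```text
[array([-0.23, 19.55,  0.97]), array([-0.1, -0.5, -0.1])]
{'clock': 8.4667, 'joints': array([ 0.0340494 ,  0.52982952, -0.24612085,  1.70926184,  0.15644384,
        0.91254018, -1.84715341]), 'qvel': array([ 0.00058131,  0.00126006,  0.00042356, -0.00154038, -0.00145342,
        0.0016869 ,  0.00045282]), 'tau': array([-5.52235376e-01, -5.46936214e+01, -2.57751122e+00, -2.29808521e+01,
       -3.25510406e-02, -5.45156077e-01, -6.56456058e-02]), 'tcp_pos': array([0.64357386, 0.03144039, 0.13805408]), 'orientation': array([-3.14005149e+00,  2.94127614e-03, -1.40743569e-02]), 'contact_force': array([-1.57721068, -1.84555905,  6.53774106]), 'moment': array([-0.00203312,  0.38322174,  0.00899303]), 'grip_width': 0.02662894840532897}
```

Call:
jog_arm(
  rows=[
    {"xyz": [0, 1, 0], "delta_rot": [0, 0, 0], "fingers": 1},
    {"xyz": [0, 2.5, 0], "delta_rot": [0, 0, 0], "fingers": 1},
    {"xyz": [-0.1, 4.5, 0], "delta_rot": [0, 0, 0], "fingers": 1},
    {"xyz": [-0.1, 6.5, 0], "delta_rot": [0, 0, 0], "fingers": 1},
    {"xyz": [-0.1, 8, 0], "delta_rot": [0, 0, 0], "fingers": 1},
  ],
)

```text
clock: 8.88
tcp_pos: [0.6424, -0.0511, 0.1381]
orientation: [-3.14, 0.006, -0.015]
contact_force: [-0.2, 3.3, -0.9]
grip_width: 0.0261
```

Run:
```python
from h import *
print(rel([.641,-.164,.138],np.pi/2)); print(tool()[2]["clock"])
for n in("side","scene"):
    im=imaging.grab_frame(n)
    cv2.imwrite(f"pics/h_{n}.png",cv2.resize(im[90:310,150:420],None,fx=2.5,fy=2.5))
```

```text
[array([-0.09, 11.29, -0.  ]), array([-0.1, -0.5, -0.2])]
8.8833
```

View pics/h_side.png

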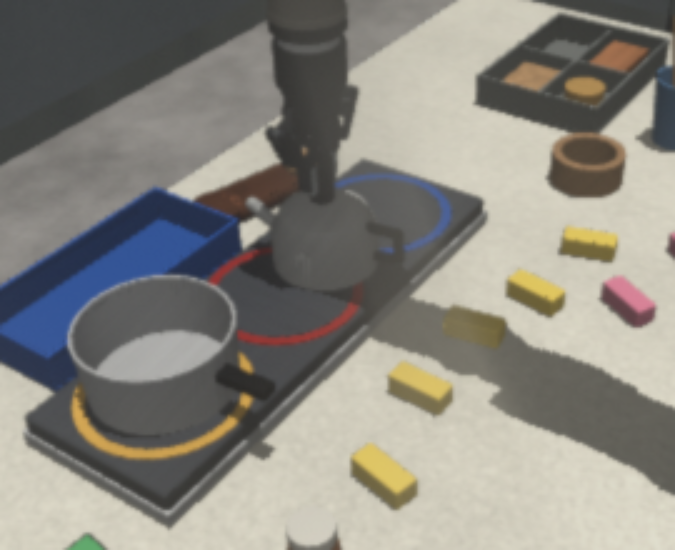

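Call:
jog_arm(
  rows=[
    {"xyz": [0, 2, 0], "delta_rot": [0, 0, 0], "fingers": 1},
    {"xyz": [0, 5, 0], "delta_rot": [0, 0, 0], "fingers": 1},
    {"xyz": [-0.1, 8, 0], "delta_rot": [0, 0, 0], "fingers": 1},
    {"xyz": [-0.1, 10.5, 0], "delta_rot": [0, 0, 0], "fingers": 1},
    {"xyz": [-0.1, 11.3, 0], "delta_rot": [0, 0, 0], "fingers": 1},
  ],
)

```text
clock: 9.4
tcp_pos: [0.6395, -0.1729, 0.1382]
orientation: [3.137, -0.021, 0.013]
contact_force: [0.5, 0.5, -3.6]
grip_width: 0.0264
```

Run:
```python
from h import *
print(rel([.641,-.164,.138],np.pi/2)); print(tool()[2]["clock"])
for n in("side","scene"):
    im=imaging.grab_frame(n)
    cv2.imwrite(f"pics/i_{n}.png",cv2.resize(im[90:310,150:420],None,fx=2.5,fy=2.5))
```

```text
[array([ 0.14, -0.9 ,  0.02]), array([ 0.3, -0.5, -0.8])]
9.4
```

View pics/i_scene.png

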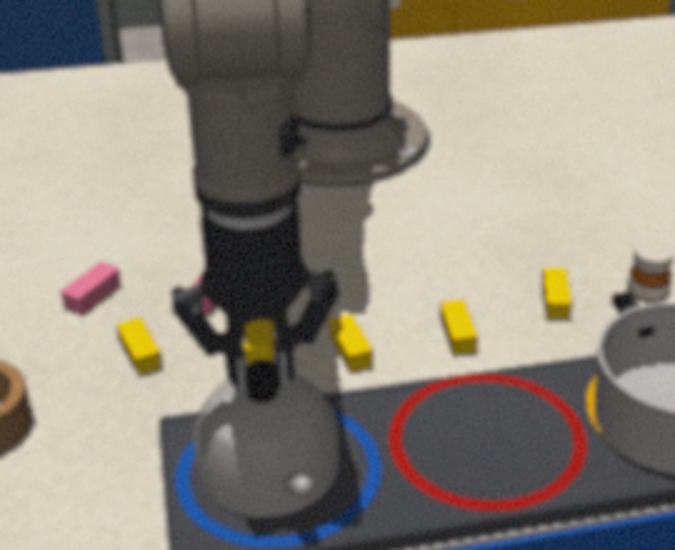

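Call:
jog_arm(
  rows=[
    {"xyz": [0.1, -0.4, 0], "delta_rot": [0.3, -0.5, -0.8], "fingers": 1},
    {"xyz": [0.1, -0.8, 0], "delta_rot": [0.3, -0.5, -0.8], "fingers": 1},
    {"xyz": [0.1, -0.9, 0], "delta_rot": [0.3, -0.5, -0.8], "fingers": 1},
    {"xyz": [0.1, -0.9, 0], "delta_rot": [0.3, -0.5, -0.8], "fingers": 1},
    {"xyz": [0.1, -0.9, 0], "delta_rot": [0.3, -0.5, -0.8], "fingers": 1},
  ],
)

```text
clock: 9.92
tcp_pos: [0.6411, -0.1601, 0.1383]
orientation: [-3.14, -0.007, 0.001]
contact_force: [-0.2, 1.0, -6.6]
grip_width: 0.0269
```

Call:
jog_arm(
  rows=[
    {"xyz": [0, 0, 0], "delta_rot": [0, 0, 0], "fingers": 0},
    {"xyz": [0, 0, 0], "delta_rot": [0, 0, 0], "fingers": 0},
    {"xyz": [0, 0, 0], "delta_rot": [0, 0, 0], "fingers": 0},
    {"xyz": [0, 0, 0], "delta_rot": [0, 0, 0], "fingers": 0},
    {"xyz": [0, 0, -1], "delta_rot": [0, 0, 0], "fingers": 0},
  ],
)

```text
clock: 10.33
tcp_pos: [0.6402, -0.1601, 0.1472]
orientation: [-3.14, -0.007, 0.005]
contact_force: [-1.0, -0.2, -0.5]
grip_width: 0.0843
```

Call:
jog_arm(
  rows=[
    {"xyz": [0, 0, -3], "delta_rot": [0, 0, 0], "fingers": 0},
    {"xyz": [0, 0, -6], "delta_rot": [0, 0, 0], "fingers": 0},
    {"xyz": [-4, 0, -9], "delta_rot": [0, 0, 0], "fingers": 0},
    {"xyz": [-8, 0, -10], "delta_rot": [0, 0, 0], "fingers": 0},
    {"xyz": [-12, 0, -10], "delta_rot": [0, 0, 0], "fingers": 0},
  ],
)

```text
clock: 10.75
tcp_pos: [0.5272, -0.1608, 0.2513]
orientation: [-3.141, -0.008, -0.006]
contact_force: [0.6, -1.6, 1.4]
grip_width: 0.0854
```

Call:
jog_arm(
  rows=[
    {"xyz": [-4, 1, 0], "delta_rot": [0, 0, 0], "fingers": 0},
    {"xyz": [-8, 3, 0], "delta_rot": [0, 0, 0], "fingers": 0},
    {"xyz": [-10, 5, 0], "delta_rot": [0, 0, 0], "fingers": 0},
    {"xyz": [-12, 7, 0], "delta_rot": [0, 0, 0], "fingers": 0},
    {"xyz": [-12, 7, 0], "delta_rot": [0, 0, 0], "fingers": 0},
  ],
)

```text
clock: 11.17
tcp_pos: [0.4031, -0.2359, 0.252]
orientation: [3.139, -0.005, 0.005]
contact_force: [-0.1, -0.0, -0.5]
grip_width: 0.0855
```

Run:
```python
from h import *
p,A,o=tool();print(p,o["orientation"],o["clock"])
for n in("wrist","side","scene"):
    C=cam(n)
    im=imaging.grab_frame(n); cv2.imwrite(f"pics/j_{n}.png",im)
    for q,z in(("kettle_knob",.138),("pan_handle",.085),("pan_base",.04)):
        for d in imaging.tip_of(n,q)[:1]: print(n,q,d["conf"],d["position"],np.round(hit(n,d["position"],z,C),3))
```

```text
[ 0.40314809 -0.235921    0.25197214] [ 3.13933132 -0.0050211   0.00526545] 11.1667
side kettle_knob 0.78 [301.2, 145.6] [ 0.642 -0.171  0.138]
side pan_handle 0.61 [249.4, 240.3] [0.548 0.188 0.085]
side pan_base 0.9 [216.4, 241.3] [0.651 0.201 0.04 ]
scene kettle_knob 0.7 [259.9, 239.9] [ 0.63  -0.16   0.138]
scene pan_handle 0.61 [401.4, 215.1] [0.548 0.194 0.085]
scene pan_base 0.77 [421.3, 255.8] [0.651 0.209 0.04 ]
```

View pics/j_wrist.png

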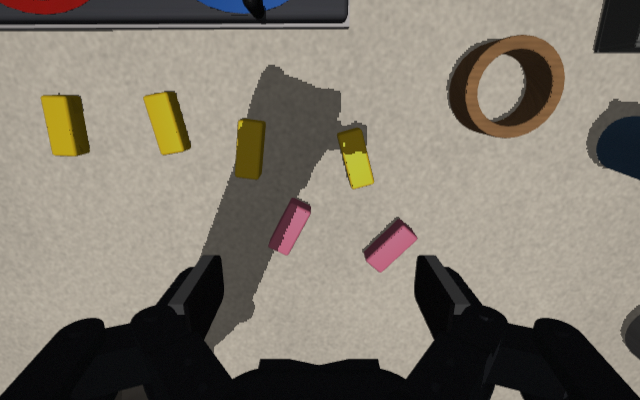

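View pics/j_scene.png

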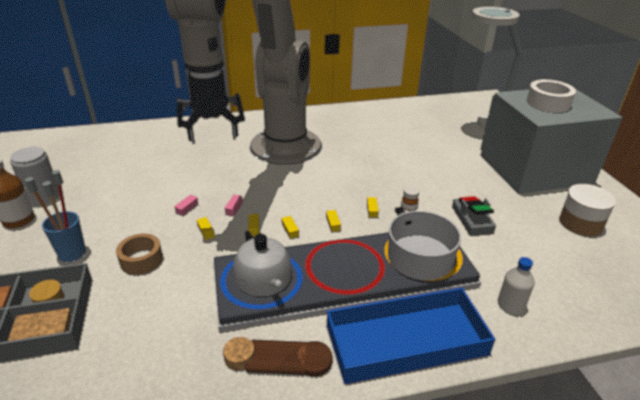

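```bash
cat > wf.py <<'E'
from bars import *
import sys
def wfit(save=None,gm=400):
    p,A,o=tool(); C=cam("wrist"); im=imaging.grab_frame("wrist")
    h=cv2.cvtColor(im,cv2.COLOR_BGR2HSV); m=cv2.inRange(h,(20,120,35),(36,255,255))
    m=cv2.morphologyEx(m,cv2.MORPH_CLOSE,np.ones((3,3)))
    k,l,s,c=cv2.connectedComponentsWithStats(m); res=[]
    for i in range(1,k):
        if s[i,4]<gm: continue
        x,y,w,hh=s[i,:4]
        b=fit([("wrist",C,(l==i).astype(float))],hit("wrist",c[i],.013,C))
        edge=x<=0 or y<=0 or x+w>=640 or y+hh>=400
        res.append((b.x[0],b.x[1],np.degrees(b.x[2])%180,b.fun,edge))
        cv2.polylines(im,[np.round(cv2.convexHull(proj("wrist",box(*b.x),C).astype(np.float32))).astype(int)],True,(0,0,255))
    if save: cv2.imwrite(save,im)
    return res
if __name__=="__main__":
    res=wfit(sys.argv[1] if len(sys.argv)>1 else None)
    print(tool()[0],tool()[2]["clock"])
    for v in res:
        y=np.radians(v[2])+np.pi/2
        print(np.round(v,3),"above:",*rel([v[0],v[1],.09],y))
E
python3 wf.py pics/k.png
```

```text
[ 0.40765697 -0.23114634  0.25071869] 11.8167
[ 0.446 -0.066  9.232  0.161  0.   ] above: [  3.88 -16.51  16.1 ] [-0.  -0.2 -8.9]
[0.444 0.05  0.936 0.159 0.   ] above: [  3.71 -28.13  16.1 ] [-0.  -0.2 -0.6]
[ 4.16000e-01 -1.55000e-01  1.70172e+02  1.48000e-01  0.00000e+00] above: [ 0.84 -7.55 16.08] [-0.1 -0.2 10.1]
[ 0.404 -0.277 17.907  0.144  0.   ] above: [-0.41  4.63 16.07] [  0.   -0.2 -17.6]
```

View pics/k.png

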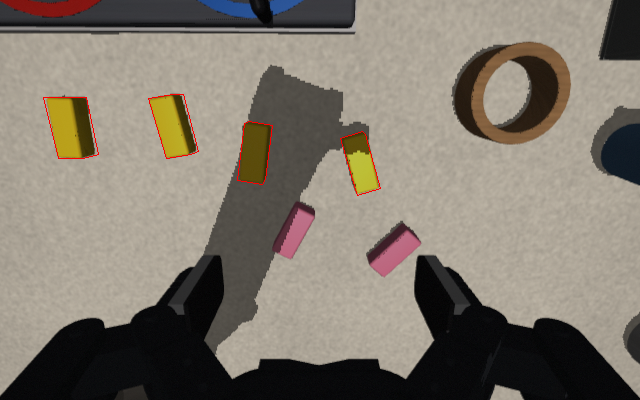

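Call:
jog_arm(
  rows=[
    {"xyz": [-0.4, 4, 2], "delta_rot": [0, 0, -7], "fingers": 0},
    {"xyz": [-0.4, 4.6, 6], "delta_rot": [0, 0, -13], "fingers": 0},
    {"xyz": [-0.4, 4.6, 10], "delta_rot": [0, -0.2, -17.6], "fingers": 0},
    {"xyz": [-0.4, 4.6, 14], "delta_rot": [0, -0.2, -17.6], "fingers": 0},
    {"xyz": [-0.4, 4.6, 16], "delta_rot": [0, -0.2, -17.6], "fingers": 0},
  ],
)

```text
clock: 12.23
tcp_pos: [0.4022, -0.2761, 0.0866]
orientation: [-3.1, -0.488, 0.006]
contact_force: [-0.7, 0.6, -0.9]
grip_width: 0.0853
```

Run:
```python
from h import *
print(rel([.404,-.277,.004],np.radians(17.9+90)),tool()[0])
cv2.imwrite("pics/l.png",imaging.grab_frame("wrist"))
```

```text
[array([0.17, 0.18, 8.26]), array([-0.2,  0.2, -0. ])] [ 0.40219174 -0.2760659   0.08662334]
```

View pics/l.png

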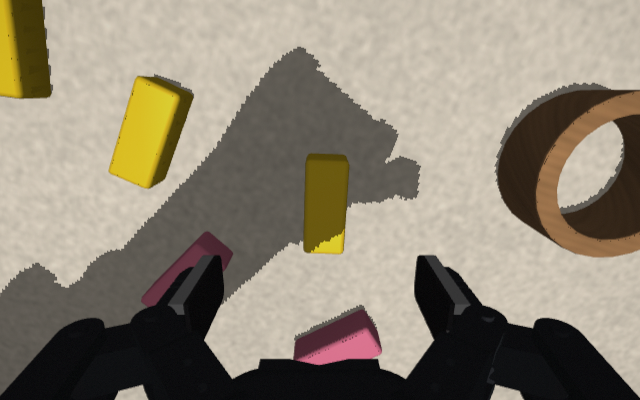

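Call:
jog_arm(
  rows=[
    {"xyz": [0.2, 0.2, 2], "delta_rot": [-0.2, 0.2, 0], "fingers": 0.4},
    {"xyz": [0.2, 0.2, 4], "delta_rot": [-0.2, 0.2, 0], "fingers": 0.4},
    {"xyz": [0.2, 0.2, 6], "delta_rot": [-0.2, 0.2, 0], "fingers": 0.4},
    {"xyz": [0.2, 0.2, 7.8], "delta_rot": [-0.2, 0.2, 0], "fingers": 0.4},
    {"xyz": [0.2, 0.2, 8.2], "delta_rot": [-0.2, 0.2, 0], "fingers": 0.4},
  ],
)

```text
clock: 12.7
tcp_pos: [0.4022, -0.2755, 0.0012]
orientation: [-3.098, -0.489, 0.008]
contact_force: [-0.0, 0.2, 0.1]
grip_width: 0.0515
```

Call:
jog_arm(
  rows=[
    {"xyz": [0, 0, 0.2], "delta_rot": [0, 0, 0], "fingers": 1},
    {"xyz": [0, 0, 0.2], "delta_rot": [0, 0, 0], "fingers": 1},
    {"xyz": [0, 0, 0.2], "delta_rot": [0, 0, 0], "fingers": 1},
    {"xyz": [0, 0, 0.2], "delta_rot": [0, 0, 0], "fingers": 1},
    {"xyz": [0, 0, 0.2], "delta_rot": [0, 0, 0], "fingers": 1},
  ],
  grip_force=50,
)

```text
clock: 13.12
tcp_pos: [0.4027, -0.2758, 0.0001]
orientation: [-3.099, -0.489, 0.006]
contact_force: [-0.9, 1.0, 5.5]
grip_width: 0.0274
```

Call:
jog_arm(
  rows=[
    {"xyz": [0, 0, -4], "delta_rot": [0, 0, 0], "fingers": 1},
    {"xyz": [0, 0, -8], "delta_rot": [0, 0, 6], "fingers": 1},
    {"xyz": [0, 0, -12], "delta_rot": [0, 0, 12], "fingers": 1},
    {"xyz": [0, 0, -16], "delta_rot": [0, 0, 17.9], "fingers": 1},
    {"xyz": [0, 0, -20], "delta_rot": [0, 0, 17.9], "fingers": 1},
  ],
)

```text
clock: 13.53
tcp_pos: [0.403, -0.276, 0.2025]
orientation: [-3.138, 0.008, 0.006]
contact_force: [0.6, -0.8, -0.4]
grip_width: 0.0271
```

Call:
jog_arm(
  rows=[
    {"xyz": [2, -3.5, -1], "delta_rot": [0, 0, 0], "fingers": 1},
    {"xyz": [4, -7, -2], "delta_rot": [0, 0, 0], "fingers": 1},
    {"xyz": [6, -10.5, -2], "delta_rot": [0, 0, 0], "fingers": 1},
    {"xyz": [8, -14, -2], "delta_rot": [0, 0, 0], "fingers": 1},
    {"xyz": [10, -17.5, -2], "delta_rot": [0, 0, 0], "fingers": 1},
  ],
)

```text
clock: 13.95
tcp_pos: [0.5045, -0.0998, 0.2237]
orientation: [-3.139, 0.008, 0.004]
contact_force: [0.4, -0.4, -0.8]
grip_width: 0.0271
```

Call:
jog_arm(
  rows=[
    {"xyz": [2, -3.5, 0], "delta_rot": [0, 0, 0], "fingers": 1},
    {"xyz": [4, -7, 0], "delta_rot": [0, 0, 0], "fingers": 1},
    {"xyz": [5.5, -10.5, 0], "delta_rot": [0, 0, 0], "fingers": 1},
    {"xyz": [7, -14, 0], "delta_rot": [0, 0, 0], "fingers": 1},
    {"xyz": [9, -17.5, 0], "delta_rot": [0, 0, 0], "fingers": 1},
  ],
)

```text
clock: 14.37
tcp_pos: [0.595, 0.0764, 0.2245]
orientation: [-3.139, 0.008, 0.005]
contact_force: [-0.1, -0.5, 0.4]
grip_width: 0.0272
```

Run:
```python
from h import *
p,A,o=tool();print(p,o["orientation"],o["clock"],o["grip_width"]); C=cam("wrist")
im=imaging.grab_frame("wrist"); cv2.imwrite("pics/m.png",im)
for q,z in(("pan_handle",.085),("pan_base",.04)):
    for d in imaging.tip_of("wrist",q)[:2]: print(q,d["conf"],d["position"],np.round(hit("wrist",d["position"],z,C),3))
```

```text
[0.59502538 0.07640526 0.22445416] [-3.13897288  0.00828645  0.00452712] 14.3667 0.027175261982003606
pan_handle 0.94 [194.7, 238.6] [0.54  0.195 0.085]
pan_handle 0.37 [9.1, 284.1] [0.492 0.383 0.085]
pan_base 0.89 [185.9, 113.9] [0.65  0.206 0.04 ]
```

View pics/m.png

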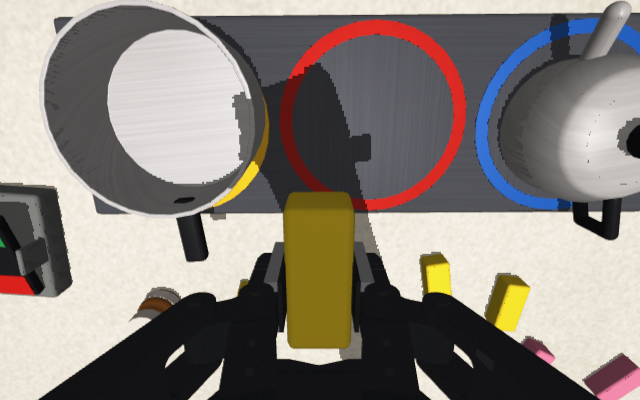

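Call:
jog_arm(
  rows=[
    {"xyz": [1, -4, 0], "delta_rot": [0, 0, 0], "fingers": 1},
    {"xyz": [2.5, -8, 0], "delta_rot": [0, 0, 0], "fingers": 1},
    {"xyz": [4, -12, 0], "delta_rot": [0, 0, 0], "fingers": 1},
    {"xyz": [5.5, -15.5, 0], "delta_rot": [0, 0, 0], "fingers": 1},
    {"xyz": [5.5, -16, 0], "delta_rot": [0, 0, 0], "fingers": 1},
  ],
)

```text
clock: 14.93
tcp_pos: [0.6504, 0.2462, 0.2248]
orientation: [-3.132, -0.011, 0.003]
contact_force: [-0.5, 1.1, -0.5]
grip_width: 0.027
```

Run:
```python
from h import *
print(rel([.650,.234,.054],np.pi/2),tool()[0],tool()[2]["grip_width"])
cv2.imwrite("pics/n.png",imaging.grab_frame("wrist"))
```

```text
[array([-0.02,  1.38, 17.07]), array([-0.5,  0.1,  0.4])] [0.6504369  0.24618567 0.22480384] 0.026973980691250003
```

View pics/n.png

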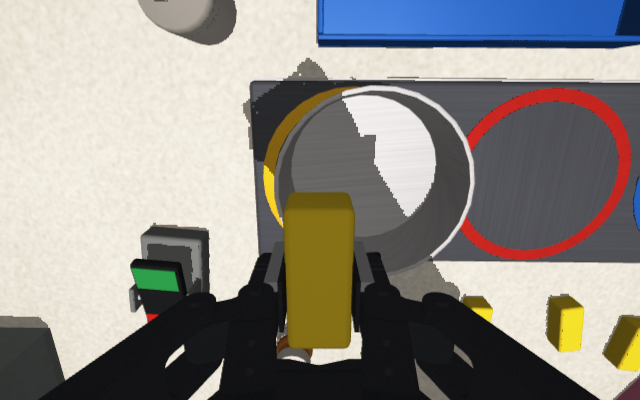

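Call:
jog_arm(
  rows=[
    {"xyz": [0, 1.2, 3], "delta_rot": [-0.4, 0, 0.4], "fingers": 1},
    {"xyz": [0, 1.3, 7], "delta_rot": [-0.4, 0, 0.4], "fingers": 1},
    {"xyz": [0, 1.3, 11], "delta_rot": [-0.4, 0, 0.4], "fingers": 1},
    {"xyz": [0, 1.3, 15], "delta_rot": [-0.4, 0, 0.4], "fingers": 1},
    {"xyz": [0, 1.3, 16.7], "delta_rot": [-0.4, 0, 0.4], "fingers": 1},
  ],
)

```text
clock: 15.4
tcp_pos: [0.6464, 0.2278, 0.0523]
orientation: [3.137, -0.004, -0.015]
contact_force: [-0.1, -6.5, 5.7]
grip_width: 0.0272
```

Call:
jog_arm(
  rows=[
    {"xyz": [0, 0, 0.1], "delta_rot": [0, 0, 0], "fingers": 0.5},
    {"xyz": [0, 0, 0.1], "delta_rot": [0, 0, 0], "fingers": 0.5},
    {"xyz": [0, 0, 0], "delta_rot": [0, 0, 0], "fingers": 0.5},
    {"xyz": [0, 0, -2], "delta_rot": [0, 0, 0], "fingers": 0.5},
    {"xyz": [0, 0, -6], "delta_rot": [0, 0, 0], "fingers": 0.5},
  ],
)

```text
clock: 15.82
tcp_pos: [0.6447, 0.2275, 0.1107]
orientation: [3.136, -0.003, -0.024]
contact_force: [-0.1, 0.1, -0.4]
grip_width: 0.0425
```

Call:
jog_arm(
  rows=[
    {"xyz": [-1, 0, -4], "delta_rot": [0, 0, 0], "fingers": 0.3},
    {"xyz": [-4, 1, -8], "delta_rot": [0, 0, 0], "fingers": 0},
    {"xyz": [-8, 3, -10], "delta_rot": [0, 0, 0], "fingers": 0},
    {"xyz": [-12, 5, -10], "delta_rot": [0, 0, 0], "fingers": 0},
    {"xyz": [-16, 7, -10], "delta_rot": [0, 0, 0], "fingers": 0},
  ],
)

```text
clock: 16.23
tcp_pos: [0.5049, 0.1689, 0.2173]
orientation: [3.14, -0.001, -0.01]
contact_force: [-0.3, -0.1, 0.3]
grip_width: 0.0852
```

Call:
jog_arm(
  rows=[
    {"xyz": [-2, 1, 0], "delta_rot": [0, 0, 0], "fingers": 0},
    {"xyz": [-4, 2.5, 0], "delta_rot": [0, 0, 0], "fingers": 0},
    {"xyz": [-6.5, 4.5, 0], "delta_rot": [0, 0, 0], "fingers": 0},
    {"xyz": [-7, 5, 0], "delta_rot": [0, 0, 0], "fingers": 0},
    {"xyz": [-7, 5, 0], "delta_rot": [0, 0, 0], "fingers": 0},
  ],
)

```text
clock: 16.65
tcp_pos: [0.4343, 0.1182, 0.2201]
orientation: [3.14, -0.003, -0.003]
contact_force: [0.1, -0.3, 1.0]
grip_width: 0.0854
```

```bash
python3 wf.py pics/o.png
```

```text
[0.43565995 0.11944324 0.22006568] 16.7
[  0.613   0.275 141.893   0.819   1.   ] above: [ 17.71 -15.55  12.97] [ 0.1  0.1 38. ]
[ 0.608  0.182 37.162  0.757  1.   ] above: [17.25 -6.28 12.98] [  0.    0.1 -37.2]
[ 0.445 -0.064 11.611  0.165  0.   ] above: [ 0.95 18.3  13.02] [  0.    0.1 -11.7]
[0.443 0.051 0.565 0.146 0.   ] above: [ 0.76  6.8  13.01] [ 0.   0.1 -0.6]
[ 4.16000e-01 -1.55000e-01  1.67548e+02  1.48000e-01  0.00000e+00] above: [-1.88 27.48 13.03] [ 0.   0.1 12.4]
[4.08000e-01 1.71000e-01 1.64629e+02 1.38000e-01 0.00000e+00] above: [-2.76 -5.14 13.01] [ 0.1  0.1 15.3]
```

View pics/o.png

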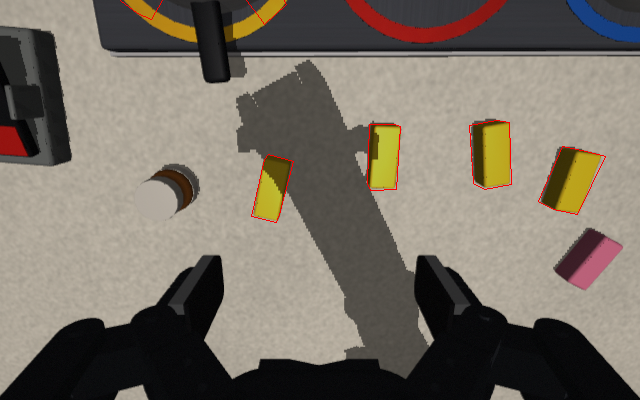

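Call:
jog_arm(
  rows=[
    {"xyz": [-1.5, -3, 2], "delta_rot": [0, 0, 7], "fingers": 0.3},
    {"xyz": [-2.7, -5, 5], "delta_rot": [0, 0, 14], "fingers": 0.3},
    {"xyz": [-2.7, -5.1, 9], "delta_rot": [0, 0.1, 15.3], "fingers": 0.3},
    {"xyz": [-2.7, -5.1, 12.5], "delta_rot": [0, 0.1, 15.3], "fingers": 0.3},
    {"xyz": [-2.7, -5.1, 13], "delta_rot": [0, 0.1, 15.3], "fingers": 0.3},
  ],
)

```text
clock: 17.12
tcp_pos: [0.4063, 0.1712, 0.086]
orientation: [3.111, -0.415, -0.009]
contact_force: [-0.3, 0.3, 0.3]
grip_width: 0.0599
```

```bash
cat > chk.py <<'E'
import sys
from h import *
a=[float(x) for x in sys.argv[1:5]]
print(rel(a[:3],np.radians(a[3])),tool()[0],tool()[2]["grip_width"],tool()[2]["clock"])
if len(sys.argv)>5: cv2.imwrite(sys.argv[5],imaging.grab_frame("wrist"))
E
python3 chk.py .408 .171 .004 254.6 pics/p.png
```

```text
[array([ 0.22, -0.06,  8.2 ]), array([0.2, 0.3, 0.2])] [0.40626097 0.17118818 0.08600165] 0.059864859133643936 17.1167
```

View pics/p.png

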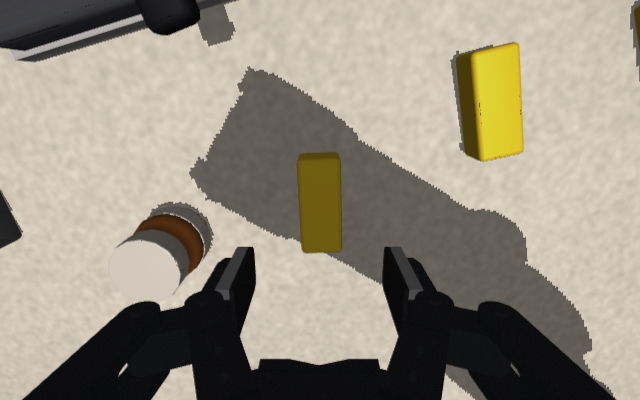

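Call:
jog_arm(
  rows=[
    {"xyz": [0.2, 0, 2], "delta_rot": [0.2, 0.3, 0.2], "fingers": 0.4},
    {"xyz": [0.2, 0, 4], "delta_rot": [0.2, 0.3, 0.2], "fingers": 0.4},
    {"xyz": [0.2, 0, 6], "delta_rot": [0.2, 0.3, 0.2], "fingers": 0.4},
    {"xyz": [0.2, 0, 7.8], "delta_rot": [0.2, 0.3, 0.2], "fingers": 0.4},
    {"xyz": [0.2, 0, 8.2], "delta_rot": [0.2, 0.3, 0.2], "fingers": 0.5},
  ],
)

```text
clock: 17.58
tcp_pos: [0.4101, 0.171, 0.0056]
orientation: [-3.113, 0.422, -0.002]
contact_force: [-0.1, -0.4, 0.7]
grip_width: 0.0428
```

Call:
jog_arm(
  rows=[
    {"xyz": [0, 0, 0.1], "delta_rot": [0, 0, 0], "fingers": 1},
    {"xyz": [0, 0, 0.1], "delta_rot": [0, 0, 0], "fingers": 1},
    {"xyz": [0, 0, 0.1], "delta_rot": [0, 0, 0], "fingers": 1},
    {"xyz": [0, 0, 0.1], "delta_rot": [0, 0, 0], "fingers": 1},
    {"xyz": [0, 0, -1], "delta_rot": [0, 0, 0], "fingers": 1},
  ],
)

```text
clock: 18.0
tcp_pos: [0.4098, 0.1708, 0.0155]
orientation: [3.113, -0.422, 0.001]
contact_force: [-0.2, -0.4, -0.3]
grip_width: 0.027
```

Call:
jog_arm(
  rows=[
    {"xyz": [0, 0, -4], "delta_rot": [0, 0, -3], "fingers": 1},
    {"xyz": [0, 0, -8], "delta_rot": [0, 0, -8], "fingers": 1},
    {"xyz": [0, 0, -12], "delta_rot": [0, 0, -12], "fingers": 1},
    {"xyz": [1, 0, -16], "delta_rot": [0, 0, -15.1], "fingers": 1},
    {"xyz": [3, 0, -19.5], "delta_rot": [0, 0, -15.1], "fingers": 1},
  ],
)

```text
clock: 18.42
tcp_pos: [0.437, 0.1635, 0.214]
orientation: [-3.142, 0.0, -0.003]
contact_force: [1.2, 0.5, -1.0]
grip_width: 0.027
```

```bash
python3 chk.py .56 .18 .22 270 pics/q.png
```

```text
[array([12.3 , -1.65, -0.57]), array([-0. , -0.1, -0. ])] [0.43702756 0.16353671 0.21404112] 0.02700729719068942 18.4167
```

Call:
jog_arm(
  rows=[
    {"xyz": [3.5, -0.5, -1], "delta_rot": [0, 0, 0], "fingers": 1},
    {"xyz": [7, -1, -1], "delta_rot": [0, 0, 0], "fingers": 1},
    {"xyz": [10, -1, -1], "delta_rot": [0, 0, 0], "fingers": 1},
    {"xyz": [12, -1, -1], "delta_rot": [0, 0, 0], "fingers": 1},
    {"xyz": [12.3, -1, -1], "delta_rot": [0, 0, 0], "fingers": 1},
  ],
)

```text
clock: 18.88
tcp_pos: [0.5719, 0.1717, 0.2329]
orientation: [-3.137, 0.015, -0.027]
contact_force: [-0.3, -0.3, -0.6]
grip_width: 0.0271
```

```bash
cat > pan.py <<'E'
import sys
from h import *
p,A,o=tool();print(p,o["clock"],o["grip_width"]); C=cam("wrist")
im=imaging.grab_frame("wrist"); cv2.imwrite(sys.argv[1],im)
for q,z in(("pan_handle",.085),("pan_base",.04)):
    for d in imaging.tip_of("wrist",q)[:1]: print(q,d["conf"],d["position"],np.round(hit("wrist",d["position"],z,C),3))
E
python3 pan.py pics/r.png
```

```text
[0.57193599 0.17169801 0.23290256] 18.8833 0.027138727897197703
pan_handle 0.61 [293.7, 214.7] [0.54  0.198 0.085]
pan_base 0.98 [280.9, 89.9] [0.653 0.21  0.04 ]
```

View pics/r.png

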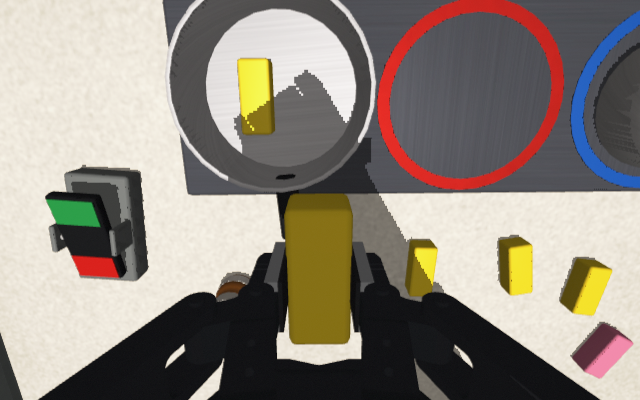

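```bash
python3 chk.py .649 .182 .055 270
```

```text
[array([ 7.89, -0.92, 17.85]), array([-0.2, -0.8, -0.4])] [0.56758307 0.17263629 0.23238094] 0.027069910449320358 19.0333
```

Call:
jog_arm(
  rows=[
    {"xyz": [3, -0.5, 0], "delta_rot": [-0.2, -0.8, -0.4], "fingers": 1},
    {"xyz": [6.5, -0.9, 0], "delta_rot": [-0.2, -0.8, -0.4], "fingers": 1},
    {"xyz": [7.9, -0.9, 3], "delta_rot": [-0.2, -0.8, -0.4], "fingers": 1},
    {"xyz": [7.9, -0.9, 7], "delta_rot": [-0.2, -0.8, -0.4], "fingers": 1},
    {"xyz": [7.9, -0.9, 9], "delta_rot": [-0.2, -0.8, -0.4], "fingers": 1},
  ],
)

```text
clock: 19.45
tcp_pos: [0.6456, 0.1809, 0.1398]
orientation: [3.141, 0.001, -0.007]
contact_force: [-0.7, -0.2, -2.4]
grip_width: 0.0268
```

```bash
python3 chk.py .649 .182 .055 270
```

```text
[array([ 0.38, -0.12,  8.48]), array([0. , 0.2, 0. ])] [0.64558884 0.1808915  0.13977069] 0.026842796644580093 19.45
```

Call:
jog_arm(
  rows=[
    {"xyz": [0.4, -0.1, 3], "delta_rot": [0, 0.2, 0], "fingers": 1},
    {"xyz": [0.4, -0.1, 6], "delta_rot": [0, 0.2, 0], "fingers": 1},
    {"xyz": [0.4, -0.1, 8.2], "delta_rot": [0, 0.2, 0], "fingers": 1},
    {"xyz": [0.4, -0.1, 8.5], "delta_rot": [0, 0.2, 0], "fingers": 1},
    {"xyz": [0.4, -0.1, 8.5], "delta_rot": [0, 0.2, 0], "fingers": 0.58},
  ],
)

```text
clock: 19.87
tcp_pos: [0.6469, 0.1841, 0.0541]
orientation: [-3.141, -0.005, 0.005]
contact_force: [-1.2, 4.1, 1.2]
grip_width: 0.0352
```

Call:
jog_arm(
  rows=[
    {"xyz": [0, 0, 0], "delta_rot": [0, 0, 0], "fingers": 0.55},
    {"xyz": [0, 0, 0], "delta_rot": [0, 0, 0], "fingers": 0.55},
    {"xyz": [0, 0, -3], "delta_rot": [0, 0, 0], "fingers": 0.55},
    {"xyz": [0, 0, -7], "delta_rot": [0, 0, 0], "fingers": 0.55},
    {"xyz": [0, 0, -11], "delta_rot": [0, 0, 0], "fingers": 0.3},
  ],
)

```text
clock: 20.28
tcp_pos: [0.6465, 0.1827, 0.1656]
orientation: [3.141, 0.004, -0.008]
contact_force: [2.1, 0.0, 0.3]
grip_width: 0.0493
```

Call:
jog_arm(
  rows=[
    {"xyz": [-2, 1, -4], "delta_rot": [0, 0, 0], "fingers": 0},
    {"xyz": [-6, 3, -6], "delta_rot": [0, 0, 0], "fingers": 0},
    {"xyz": [-10, 5, -6], "delta_rot": [0, 0, 0], "fingers": 0},
    {"xyz": [-14, 7, -6], "delta_rot": [0, 0, 0], "fingers": 0},
    {"xyz": [-18, 9, -6], "delta_rot": [0, 0, 0], "fingers": 0},
  ],
)

```text
clock: 20.7
tcp_pos: [0.4838, 0.1, 0.2278]
orientation: [3.14, 0.002, -0.003]
contact_force: [0.6, -0.3, 0.5]
grip_width: 0.085
```

Call:
jog_arm(
  rows=[
    {"xyz": [-2, 2, 0], "delta_rot": [0, 0, 0], "fingers": 0},
    {"xyz": [-3, 4, 0], "delta_rot": [0, 0, 0], "fingers": 0},
    {"xyz": [-3, 5, 0], "delta_rot": [0, 0, 0], "fingers": 0},
    {"xyz": [-3, 5, 0], "delta_rot": [0, 0, 0], "fingers": 0},
    {"xyz": [-3, 5, 0], "delta_rot": [0, 0, 0], "fingers": 0},
  ],
)

```text
clock: 21.12
tcp_pos: [0.4548, 0.0498, 0.2288]
orientation: [3.141, -0.001, 0.0]
contact_force: [-0.0, -0.2, -0.5]
grip_width: 0.0856
```

```bash
python3 wf.py pics/s.png
```

```text
[0.45489032 0.05068941 0.22851251] 21.1667
[0.665 0.117 3.361 1.    1.   ] above: [21.   -6.66 13.84] [ 0.   0.  -3.3]
[ 0.657  0.35  85.84   1.     0.   ] above: [ 20.25 -29.92  13.83] [  0.    0.  -85.8]
[ 0.445 -0.064 12.924  0.163  0.   ] above: [-1.02 11.51 13.86] [  0.    0.  -12.9]
[4.43000e-01 5.10000e-02 1.78025e+02 1.28000e-01 0.00000e+00] above: [-1.2  -0.08 13.85] [0. 0. 2.]
[ 4.15000e-01 -1.54000e-01  1.72394e+02  1.67000e-01  0.00000e+00] above: [-3.96 20.47 13.86] [0.  0.  7.7]
```

View pics/s.png

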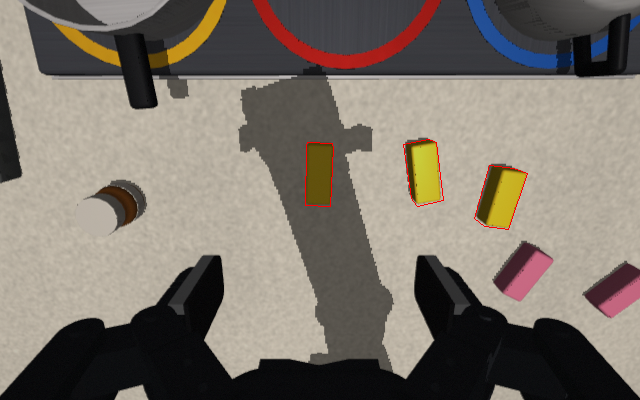

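Call:
jog_arm(
  rows=[
    {"xyz": [-1.2, -0.1, 3], "delta_rot": [0, 0, 2], "fingers": 0.4},
    {"xyz": [-1.2, -0.1, 7], "delta_rot": [0, 0, 2], "fingers": 0.4},
    {"xyz": [-1.2, -0.1, 11], "delta_rot": [0, 0, 2], "fingers": 0.4},
    {"xyz": [-1.2, -0.1, 14], "delta_rot": [0, 0, 2], "fingers": 0.4},
    {"xyz": [-1.2, -0.1, 16], "delta_rot": [0, 0, 2], "fingers": 0.4},
  ],
)

```text
clock: 21.58
tcp_pos: [0.442, 0.0531, 0.0655]
orientation: [-3.141, 0.05, 0.006]
contact_force: [1.0, -0.9, 0.5]
grip_width: 0.0514
```

```bash
python3 chk.py .443 .051 .003 268
```

```text
[array([0.13, 0.21, 6.25]), array([-0. ,  0.2,  0.2])] [0.44198024 0.05310287 0.06553396] 0.05138491482451808 21.5833
```

Call:
jog_arm(
  rows=[
    {"xyz": [0.1, 0.2, 2], "delta_rot": [0, 0.2, 0.2], "fingers": 0.4},
    {"xyz": [0.1, 0.2, 4.5], "delta_rot": [0, 0.2, 0.2], "fingers": 0.4},
    {"xyz": [0.1, 0.2, 6.2], "delta_rot": [0, 0.2, 0.2], "fingers": 0.4},
    {"xyz": [0.1, 0.2, 6.2], "delta_rot": [0, 0.2, 0.2], "fingers": 0.7},
    {"xyz": [0.1, 0.2, 6.2], "delta_rot": [0, 0.2, 0.2], "fingers": 1},
  ],
)

```text
clock: 22.0
tcp_pos: [0.4427, 0.0524, 0.0028]
orientation: [-3.141, 0.053, 0.004]
contact_force: [0.0, -0.9, 0.5]
grip_width: 0.0277
```

Call:
jog_arm(
  rows=[
    {"xyz": [0, 0, 0], "delta_rot": [0, 0, 0], "fingers": 1},
    {"xyz": [0, 0, 0], "delta_rot": [0, 0, 0], "fingers": 1},
    {"xyz": [0, 0, -3], "delta_rot": [0, 0, -1], "fingers": 1},
    {"xyz": [0, 0, -7], "delta_rot": [0, 0, -2], "fingers": 1},
    {"xyz": [0, 0, -11], "delta_rot": [0, 0, -2], "fingers": 1},
  ],
)

```text
clock: 22.42
tcp_pos: [0.4423, 0.0526, 0.1146]
orientation: [-3.141, -0.004, 0.005]
contact_force: [1.5, -1.4, -0.9]
grip_width: 0.0272
```

Call:
jog_arm(
  rows=[
    {"xyz": [0, -2, -4], "delta_rot": [0, 0, 0], "fingers": 1},
    {"xyz": [2, -5, -8], "delta_rot": [0, 0, 0], "fingers": 1},
    {"xyz": [5, -8, -11], "delta_rot": [0, 0, 0], "fingers": 1},
    {"xyz": [8, -11, -12], "delta_rot": [0, 0, 0], "fingers": 1},
    {"xyz": [11, -13, -12], "delta_rot": [0, 0, 0], "fingers": 1},
  ],
)

```text
clock: 22.83
tcp_pos: [0.5391, 0.1728, 0.2364]
orientation: [-3.139, -0.004, -0.006]
contact_force: [1.8, 0.3, -0.2]
grip_width: 0.027
```

```bash
python3 pan.py pics/t.png;  python3 chk.py .65 .208 .085 270
```

```text
[0.53907657 0.17278806 0.23641956] 22.8333 0.02700762652948194
pan_handle 0.88 [294.6, 177.7] [0.54  0.197 0.085]
pan_base 0.95 [284.6, 52.3] [0.651 0.208 0.04 ]
[array([11.08, -3.32, 14.82]), array([-0.2, -0. ,  0.3])] [0.5393456  0.17364262 0.23309641] 0.026982774745793817 22.9833
```

View pics/t.png

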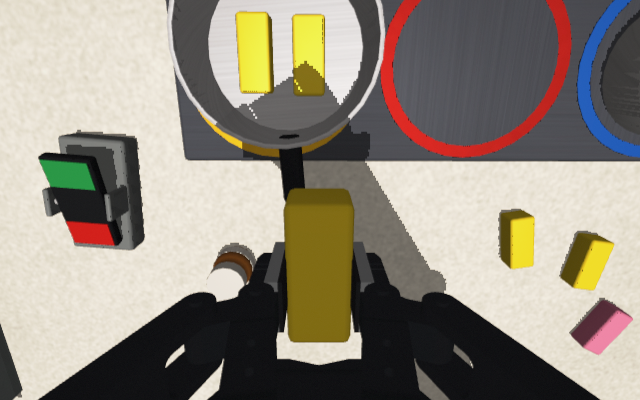

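Call:
jog_arm(
  rows=[
    {"xyz": [3, -2, 0], "delta_rot": [-0.2, 0, 0.3], "fingers": 1},
    {"xyz": [7, -4, 0], "delta_rot": [-0.2, 0, 0.3], "fingers": 1},
    {"xyz": [10, -6.2, 1], "delta_rot": [-0.2, 0, 0.3], "fingers": 1},
    {"xyz": [11, -6.2, 4], "delta_rot": [-0.2, 0, 0.3], "fingers": 1},
    {"xyz": [11, -6.2, 8], "delta_rot": [-0.2, 0, 0.3], "fingers": 1},
  ],
)

```text
clock: 23.4
tcp_pos: [0.6531, 0.2382, 0.1561]
orientation: [-3.137, 0.001, -0.013]
contact_force: [0.5, -0.3, -0.8]
grip_width: 0.0273
```

```bash
python3 chk.py .649 .236 .084 270
```

```text
[array([-0.47,  0.25,  7.21]), array([-0.2, -0.5, -0. ])] [0.6531485  0.23823849 0.15613172] 0.02727660942171782 23.4
```

Call:
jog_arm(
  rows=[
    {"xyz": [-0.4, 0.2, 3], "delta_rot": [-0.2, -0.5, 0], "fingers": 1},
    {"xyz": [-0.4, 0.2, 6], "delta_rot": [-0.2, -0.5, 0], "fingers": 1},
    {"xyz": [-0.4, 0.2, 7.1], "delta_rot": [-0.2, -0.5, 0], "fingers": 1},
    {"xyz": [-0.4, 0.2, 7.1], "delta_rot": [-0.2, -0.5, 0], "fingers": 1},
    {"xyz": [-0.4, 0.2, 7.1], "delta_rot": [-0.2, -0.5, 0], "fingers": 0.58},
  ],
)

```text
clock: 23.82
tcp_pos: [0.6498, 0.2363, 0.0862]
orientation: [-3.141, 0.001, 0.001]
contact_force: [0.7, 0.3, 1.2]
grip_width: 0.0355
```

Call:
jog_arm(
  rows=[
    {"xyz": [0, 0, 0], "delta_rot": [0, 0, 0], "fingers": 0.55},
    {"xyz": [0, 0, 0], "delta_rot": [0, 0, 0], "fingers": 0.55},
    {"xyz": [0, 0, -3], "delta_rot": [0, 0, 0], "fingers": 0.55},
    {"xyz": [0, 0, -7], "delta_rot": [0, 0, 0], "fingers": 0.55},
    {"xyz": [0, 0, -11], "delta_rot": [0, 0, 0], "fingers": 0.3},
  ],
)

```text
clock: 24.23
tcp_pos: [0.6496, 0.2361, 0.1985]
orientation: [-3.141, 0.001, 0.001]
contact_force: [0.4, 0.8, 0.9]
grip_width: 0.049
```

Call:
jog_arm(
  rows=[
    {"xyz": [-2, 3, -2], "delta_rot": [0, 0, 0], "fingers": 0},
    {"xyz": [-5, 6, -4], "delta_rot": [0, 0, 0], "fingers": 0},
    {"xyz": [-8, 9, -4], "delta_rot": [0, 0, 0], "fingers": 0},
    {"xyz": [-11, 12, -4], "delta_rot": [0, 0, 0], "fingers": 0},
    {"xyz": [-14, 15, -4], "delta_rot": [0, 0, 0], "fingers": 0},
  ],
)

```text
clock: 24.65
tcp_pos: [0.5145, 0.0909, 0.2407]
orientation: [-3.14, 0.001, -0.006]
contact_force: [0.7, -0.4, -0.2]
grip_width: 0.0851
```

Call:
jog_arm(
  rows=[
    {"xyz": [-1.5, 4, 0], "delta_rot": [0, 0, 0], "fingers": 0},
    {"xyz": [-3, 8, 0], "delta_rot": [0, 0, 0], "fingers": 0},
    {"xyz": [-5, 12, 0], "delta_rot": [0, 0, 0], "fingers": 0},
    {"xyz": [-6.5, 14, 0], "delta_rot": [0, 0, 0], "fingers": 0},
    {"xyz": [-6.5, 14, 0], "delta_rot": [0, 0, 0], "fingers": 0},
  ],
)

```text
clock: 25.07
tcp_pos: [0.4464, -0.055, 0.2416]
orientation: [3.139, -0.014, 0.007]
contact_force: [0.3, -0.4, 0.0]
grip_width: 0.0854
```

```bash
python3 wf.py pics/u.png
python3 - <<'E'
from h import *
for n in("scene","side"): cv2.imwrite(f"pics/u_{n}.png",imaging.grab_frame(n))
E
```

```text
[ 0.4483339  -0.05204538  0.24191124] 25.1167
[ 0.666  0.13  20.     1.     1.   ] above: [ 21.59 -18.4   15.32] [  0.1  -0.4 -20.4]
[ 0.445 -0.064  9.31   0.127  0.   ] above: [-0.43  1.22 15.19] [ 0.1 -0.4 -9.7]
[ 4.15000e-01 -1.55000e-01  1.74585e+02  1.66000e-01  0.00000e+00] above: [-3.34 10.3  15.18] [ 0.  -0.4  5. ]
```

View pics/u.png

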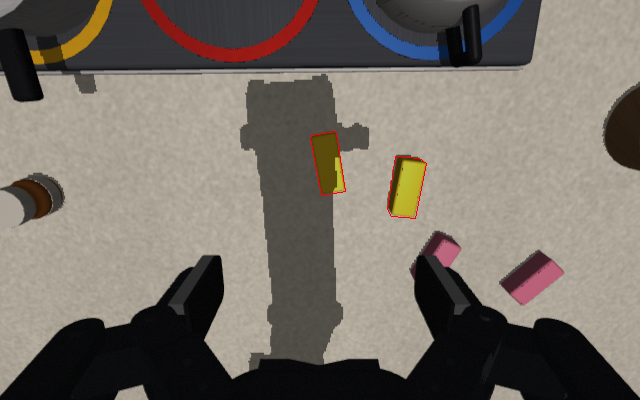

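View pics/u_scene.png

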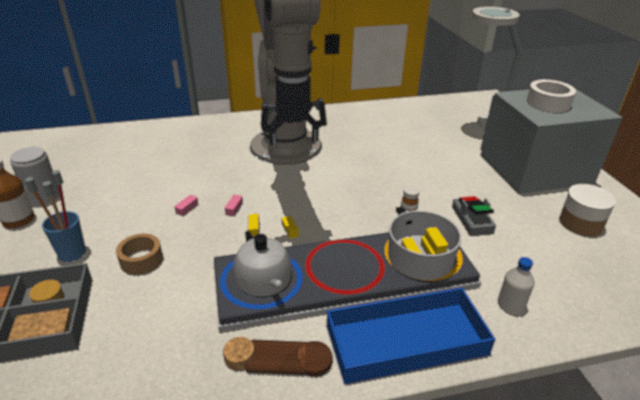

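Three are in the pan. Next is bar C at (.445,-.064), turned 9.3°.

Call:
jog_arm(
  rows=[
    {"xyz": [-0.4, 1.2, 3], "delta_rot": [0, -0.4, -6], "fingers": 0.4},
    {"xyz": [-0.4, 1.2, 7], "delta_rot": [0.1, -0.4, -9.7], "fingers": 0.4},
    {"xyz": [-0.4, 1.2, 11], "delta_rot": [0.1, -0.4, -9.7], "fingers": 0.4},
    {"xyz": [-0.4, 1.2, 15], "delta_rot": [0.1, -0.4, -9.7], "fingers": 0.4},
    {"xyz": [-0.4, 1.2, 17.5], "delta_rot": [0.1, -0.4, -9.7], "fingers": 0.4},
  ],
)

```text
clock: 25.63
tcp_pos: [0.4474, -0.0582, 0.0643]
orientation: [-3.126, -0.269, 0.001]
contact_force: [0.3, -0.2, 0.4]
grip_width: 0.0509
```

```bash
python3 chk.py .445 -.064 .003 99.3 pics/v.png
```

```text
[array([-0.33,  0.55,  6.12]), array([-0.2,  0. ,  0.5])] [ 0.44739251 -0.058234    0.06426599] 0.05094443218726781 25.6333
```

View pics/v.png

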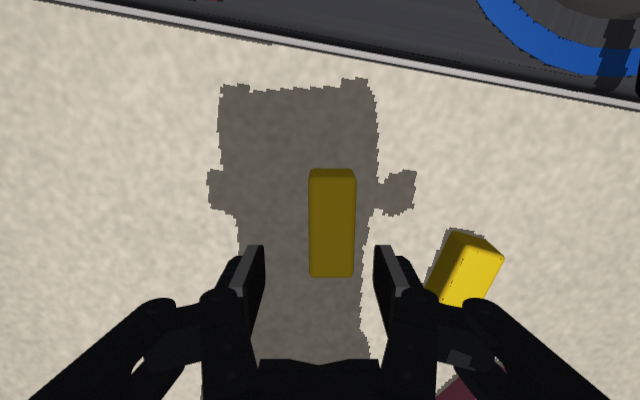

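Call:
jog_arm(
  rows=[
    {"xyz": [-0.3, 0.55, 2], "delta_rot": [-0.2, 0, 0.5], "fingers": 0.4},
    {"xyz": [-0.3, 0.55, 4.5], "delta_rot": [-0.2, 0, 0.5], "fingers": 0.4},
    {"xyz": [-0.3, 0.55, 6.1], "delta_rot": [-0.2, 0, 0.5], "fingers": 0.4},
    {"xyz": [-0.3, 0.55, 6.1], "delta_rot": [-0.2, 0, 0.5], "fingers": 0.7},
    {"xyz": [-0.3, 0.55, 6.1], "delta_rot": [-0.2, 0, 0.5], "fingers": 1},
  ],
)

```text
clock: 26.1
tcp_pos: [0.4439, -0.0624, 0.0009]
orientation: [-3.129, -0.259, 0.009]
contact_force: [0.2, -0.6, 0.7]
grip_width: 0.0279
```

Call:
jog_arm(
  rows=[
    {"xyz": [0, 0, 0], "delta_rot": [0, 0, 0], "fingers": 1},
    {"xyz": [0, 0, 0], "delta_rot": [0, 0, 0], "fingers": 1},
    {"xyz": [0, 0, -3], "delta_rot": [0, 0, 2], "fingers": 1},
    {"xyz": [0, 0, -7], "delta_rot": [0, 0, 9.3], "fingers": 1},
    {"xyz": [0, 0, -11], "delta_rot": [0, 0, 9.3], "fingers": 1},
  ],
)

```text
clock: 26.52
tcp_pos: [0.444, -0.062, 0.1128]
orientation: [-3.139, 0.004, 0.01]
contact_force: [2.3, -1.3, -0.9]
grip_width: 0.0271
```

Call:
jog_arm(
  rows=[
    {"xyz": [0, -2, -4], "delta_rot": [0, 0, 0], "fingers": 1},
    {"xyz": [1, -6, -8], "delta_rot": [0, 0, 0], "fingers": 1},
    {"xyz": [2, -10, -11], "delta_rot": [0, 0, 0], "fingers": 1},
    {"xyz": [4, -13, -12], "delta_rot": [0, 0, 0], "fingers": 1},
    {"xyz": [6, -17, -12], "delta_rot": [0, 0, 0], "fingers": 1},
  ],
)

```text
clock: 26.93
tcp_pos: [0.4959, 0.0868, 0.2342]
orientation: [-3.139, 0.007, -0.002]
contact_force: [1.2, -0.5, -0.4]
grip_width: 0.0274
```

Call:
jog_arm(
  rows=[
    {"xyz": [1.5, -3, 0], "delta_rot": [0, 0, 0], "fingers": 1},
    {"xyz": [3, -5, 0], "delta_rot": [0, 0, 0], "fingers": 1},
    {"xyz": [4, -7, 0], "delta_rot": [0, 0, 0], "fingers": 1},
    {"xyz": [4.5, -7.5, 0], "delta_rot": [0, 0, 0], "fingers": 1},
    {"xyz": [4.5, -7.5, 0], "delta_rot": [0, 0, 0], "fingers": 1},
  ],
)

```text
clock: 27.35
tcp_pos: [0.5416, 0.1636, 0.2354]
orientation: [-3.138, 0.002, -0.004]
contact_force: [-0.9, 0.4, -1.4]
grip_width: 0.0274
```

```bash
python3 pan.py pics/w.png;  python3 chk.py .65 .177 .14 270
```

```text
[0.54164052 0.16356117 0.23544307] 27.35 0.02739768083908384
pan_handle 0.73 [284.8, 174.3] [0.546 0.197 0.085]
pan_base 0.7 [276.3, 55.5] [0.65  0.206 0.04 ]
[array([10.91, -1.75,  9.48]), array([-0.1, -0. , -0.3])] [0.5407118  0.15995251 0.23463634] 0.026992104549293287 27.5
```

View pics/w.png

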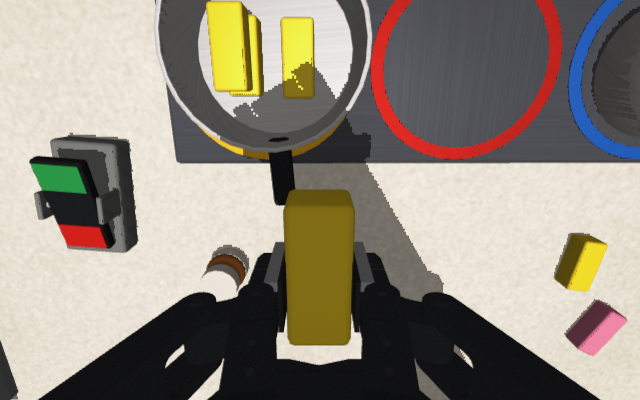

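Call:
jog_arm(
  rows=[
    {"xyz": [3, -1.5, 0], "delta_rot": [0, 0, -0.3], "fingers": 1},
    {"xyz": [7, -1.7, 0], "delta_rot": [0, 0, -0.3], "fingers": 1},
    {"xyz": [10, -1.7, 1], "delta_rot": [0, 0, -0.3], "fingers": 1},
    {"xyz": [10.9, -1.7, 4], "delta_rot": [0, 0, -0.3], "fingers": 1},
    {"xyz": [10.9, -1.7, 8], "delta_rot": [0, 0, -0.3], "fingers": 1},
  ],
)

```text
clock: 27.92
tcp_pos: [0.6547, 0.1745, 0.1571]
orientation: [-3.139, 0.008, -0.014]
contact_force: [0.6, 0.2, -1.7]
grip_width: 0.0271
```

```bash
python3 chk.py .649 .177 .084 270
```

```text
[array([-0.64, -0.23,  7.31]), array([-0.2, -0.5, -0.3])] [0.65472835 0.17449902 0.15710837] 0.027099956859820556 27.9167
```

Call:
jog_arm(
  rows=[
    {"xyz": [-0.6, -0.2, 3], "delta_rot": [-0.2, -0.5, -0.3], "fingers": 1},
    {"xyz": [-0.6, -0.2, 6], "delta_rot": [-0.2, -0.5, -0.3], "fingers": 1},
    {"xyz": [-0.6, -0.2, 7.2], "delta_rot": [-0.2, -0.5, -0.3], "fingers": 1},
    {"xyz": [-0.6, -0.2, 7.2], "delta_rot": [-0.2, -0.5, -0.3], "fingers": 1},
    {"xyz": [-0.6, -0.2, 7.2], "delta_rot": [-0.2, -0.5, -0.3], "fingers": 0.58},
  ],
)

```text
clock: 28.33
tcp_pos: [0.6496, 0.1758, 0.0858]
orientation: [3.141, -0.001, 0.0]
contact_force: [-0.1, -0.3, 0.9]
grip_width: 0.0361
```

Call:
jog_arm(
  rows=[
    {"xyz": [0, 0, 0], "delta_rot": [0, 0, 0], "fingers": 0.55},
    {"xyz": [0, 0, 0], "delta_rot": [0, 0, 0], "fingers": 0.55},
    {"xyz": [0, 0, -3], "delta_rot": [0, 0, 0], "fingers": 0.55},
    {"xyz": [0, 0, -7], "delta_rot": [0, 0, 0], "fingers": 0.55},
    {"xyz": [0, 0, -11], "delta_rot": [0, 0, 0], "fingers": 0.3},
  ],
)

```text
clock: 28.75
tcp_pos: [0.6493, 0.1758, 0.1982]
orientation: [3.141, -0.001, 0.001]
contact_force: [1.0, -0.0, 0.8]
grip_width: 0.0494
```

Call:
jog_arm(
  rows=[
    {"xyz": [-2, 3, -2], "delta_rot": [0, 0, 0], "fingers": 0},
    {"xyz": [-5, 6, -4], "delta_rot": [0, 0, 0], "fingers": 0},
    {"xyz": [-8, 9, -4], "delta_rot": [0, 0, 0], "fingers": 0},
    {"xyz": [-11, 12, -4], "delta_rot": [0, 0, 0], "fingers": 0},
    {"xyz": [-14, 15, -4], "delta_rot": [0, 0, 0], "fingers": 0},
  ],
)

```text
clock: 29.17
tcp_pos: [0.5143, 0.0306, 0.2406]
orientation: [3.141, -0.001, 0.008]
contact_force: [0.9, -0.7, -0.3]
grip_width: 0.0856
```

Call:
jog_arm(
  rows=[
    {"xyz": [-2, 4, 0], "delta_rot": [0, 0, 0], "fingers": 0},
    {"xyz": [-4, 8, 0], "delta_rot": [0, 0, 0], "fingers": 0},
    {"xyz": [-6, 12, 0], "delta_rot": [0, 0, 0], "fingers": 0},
    {"xyz": [-8.5, 16, 0], "delta_rot": [0, 0, 0], "fingers": 0},
    {"xyz": [-8.5, 16.5, 0], "delta_rot": [0, 0, 0], "fingers": 0},
  ],
)

```text
clock: 29.58
tcp_pos: [0.4265, -0.1387, 0.242]
orientation: [3.138, -0.008, 0.01]
contact_force: [-0.5, -0.6, -0.5]
grip_width: 0.0853
```

```bash
python3 wf.py pics/x.png
```

```text
[ 0.42600952 -0.1411519   0.24195379] 29.6333
[ 4.15000e-01 -1.55000e-01  1.74153e+02  1.35000e-01  0.00000e+00] above: [-1.14  1.31 15.19] [ 0.3 -0.4  5.3]
```

View pics/x.png

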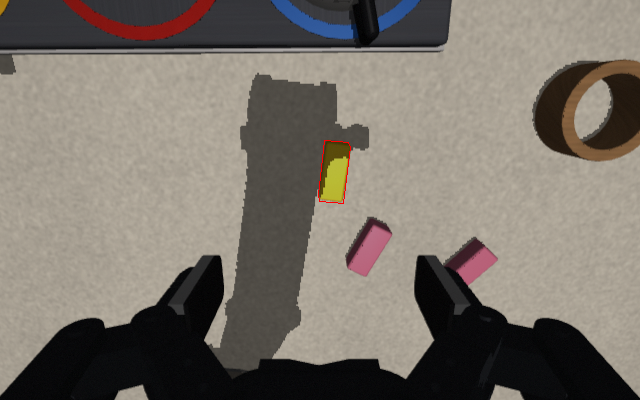

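Call:
jog_arm(
  rows=[
    {"xyz": [-1.1, 1.3, 3], "delta_rot": [0.3, -0.4, 5.3], "fingers": 0.4},
    {"xyz": [-1.1, 1.3, 7], "delta_rot": [0.3, -0.4, 5.3], "fingers": 0.4},
    {"xyz": [-1.1, 1.3, 11], "delta_rot": [0.3, -0.4, 5.3], "fingers": 0.4},
    {"xyz": [-1.1, 1.3, 15], "delta_rot": [0.3, -0.4, 5.3], "fingers": 0.4},
    {"xyz": [-1.1, 1.3, 17.5], "delta_rot": [0.3, -0.4, 5.3], "fingers": 0.4},
  ],
)

```text
clock: 30.05
tcp_pos: [0.4158, -0.1545, 0.0655]
orientation: [-3.136, 0.159, 0.0]
contact_force: [0.3, -0.1, 0.1]
grip_width: 0.0511
```

```bash
python3 chk.py .415 -.155 .003 264.2 pics/y.png
```

```text
[array([-0.07,  0.06,  6.25]), array([-0.1,  0. ,  0. ])] [ 0.41575673 -0.15452631  0.06546536] 0.05113006134640307 30.05
```

View pics/y.png

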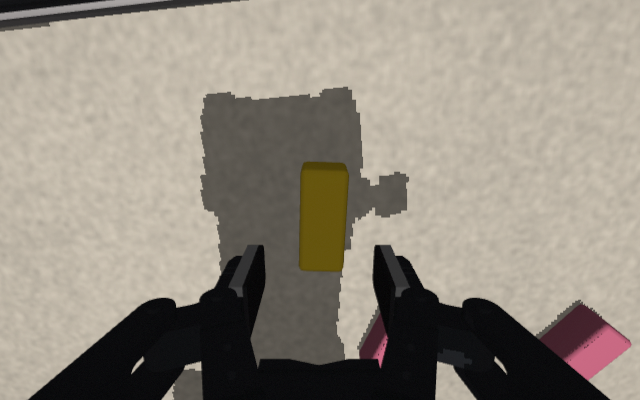

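Call:
jog_arm(
  rows=[
    {"xyz": [0, 0.1, 2], "delta_rot": [0, 0, 0], "fingers": 0.45},
    {"xyz": [0, 0.1, 4.5], "delta_rot": [0, 0, 0], "fingers": 0.45},
    {"xyz": [0, 0.1, 6.2], "delta_rot": [0, 0, 0], "fingers": 0.45},
    {"xyz": [0, 0.1, 6.2], "delta_rot": [0, 0, 0], "fingers": 0.7},
    {"xyz": [0, 0.1, 6.2], "delta_rot": [0, 0, 0], "fingers": 1},
  ],
)

```text
clock: 30.52
tcp_pos: [0.4143, -0.1545, 0.0016]
orientation: [-3.135, 0.157, 0.007]
contact_force: [0.8, 0.1, -1.4]
grip_width: 0.0273
```

Call:
jog_arm(
  rows=[
    {"xyz": [0, 0, 0], "delta_rot": [0, 0, 0], "fingers": 1},
    {"xyz": [0, 0, 0], "delta_rot": [0, 0, 0], "fingers": 1},
    {"xyz": [0, 0, -3], "delta_rot": [0, 0, -2], "fingers": 1},
    {"xyz": [0, 0, -7], "delta_rot": [0, 0, -5.8], "fingers": 1},
    {"xyz": [0, 0, -11], "delta_rot": [0, 0, -5.8], "fingers": 1},
  ],
)

```text
clock: 30.93
tcp_pos: [0.4143, -0.1546, 0.1137]
orientation: [-3.139, -0.007, 0.008]
contact_force: [0.6, -0.2, -0.2]
grip_width: 0.0272
```

Call:
jog_arm(
  rows=[
    {"xyz": [0, -1, -4], "delta_rot": [0, 0, 0], "fingers": 1},
    {"xyz": [1, -5, -8], "delta_rot": [0, 0, 0], "fingers": 1},
    {"xyz": [2, -9, -11], "delta_rot": [0, 0, 0], "fingers": 1},
    {"xyz": [4, -13, -12], "delta_rot": [0, 0, 0], "fingers": 1},
    {"xyz": [6, -17, -12], "delta_rot": [0, 0, 0], "fingers": 1},
  ],
)

```text
clock: 31.35
tcp_pos: [0.4629, -0.011, 0.2341]
orientation: [-3.141, -0.004, -0.003]
contact_force: [1.5, -0.7, -0.9]
grip_width: 0.0272
```

Call:
jog_arm(
  rows=[
    {"xyz": [2, -4, 0], "delta_rot": [0, 0, 0], "fingers": 1},
    {"xyz": [4, -8, 0], "delta_rot": [0, 0, 0], "fingers": 1},
    {"xyz": [6, -12, 0], "delta_rot": [0, 0, 0], "fingers": 1},
    {"xyz": [7.5, -16, 0], "delta_rot": [0, 0, 0], "fingers": 1},
    {"xyz": [7.5, -17, 0], "delta_rot": [0, 0, 0], "fingers": 1},
  ],
)

```text
clock: 31.77
tcp_pos: [0.5388, 0.1646, 0.2364]
orientation: [-3.137, -0.009, -0.009]
contact_force: [-0.2, 0.6, 0.8]
grip_width: 0.027
```

```bash
python3 pan.py pics/z.png;  python3 chk.py .65 .207 .14 270
```

```text
[0.53884108 0.1645866  0.23643494] 31.7667 0.027037506930663403
pan_handle 0.77 [283.7, 175.4] [0.542 0.199 0.085]
pan_base 0.61 [277.6, 51.7] [0.651 0.207 0.04 ]
[array([11.27, -4.45,  9.61]), array([-0.1, -0.2,  0.4])] [0.53724782 0.16158698 0.2356613 ] 0.02727841602117438 31.9167
```

View pics/z.png

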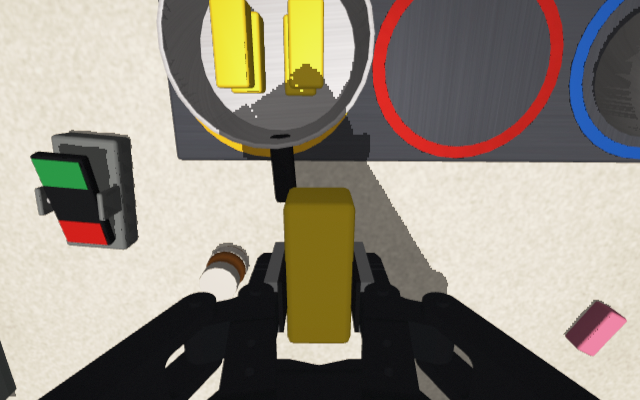

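Call:
jog_arm(
  rows=[
    {"xyz": [3, -2.5, 0], "delta_rot": [-0.1, -0.2, 0.4], "fingers": 1},
    {"xyz": [7, -4.4, 0], "delta_rot": [-0.1, -0.2, 0.4], "fingers": 1},
    {"xyz": [10, -4.4, 1], "delta_rot": [-0.1, -0.2, 0.4], "fingers": 1},
    {"xyz": [11.2, -4.4, 4], "delta_rot": [-0.1, -0.2, 0.4], "fingers": 1},
    {"xyz": [11.2, -4.4, 8], "delta_rot": [-0.1, -0.2, 0.4], "fingers": 1},
  ],
)

```text
clock: 32.33
tcp_pos: [0.6549, 0.2047, 0.1593]
orientation: [-3.14, 0.008, -0.014]
contact_force: [0.4, -0.0, -1.3]
grip_width: 0.0271
```

```bash
python3 chk.py .649 .206 .102 270
```

```text
[array([-0.64, -0.12,  5.72]), array([-0.1, -0.5, -0.3])] [0.6549161  0.20465893 0.15925967] 0.02706886833275134 32.3333
```

Call:
jog_arm(
  rows=[
    {"xyz": [-0.6, -0.1, 2.5], "delta_rot": [-0.1, -0.5, -0.3], "fingers": 1},
    {"xyz": [-0.6, -0.1, 4.5], "delta_rot": [-0.1, -0.5, -0.3], "fingers": 1},
    {"xyz": [-0.6, -0.1, 5.7], "delta_rot": [-0.1, -0.5, -0.3], "fingers": 1},
    {"xyz": [-0.6, -0.1, 5.7], "delta_rot": [-0.1, -0.5, -0.3], "fingers": 1},
    {"xyz": [-0.6, -0.1, 5.7], "delta_rot": [-0.1, -0.5, -0.3], "fingers": 1},
  ],
)

```text
clock: 32.75
tcp_pos: [0.6497, 0.2047, 0.103]
orientation: [3.141, -0.002, 0.001]
contact_force: [0.1, 0.3, -0.8]
grip_width: 0.0269
```

Call:
jog_arm(
  rows=[
    {"xyz": [0, 0, 0], "delta_rot": [0, 0, 0], "fingers": 0.4},
    {"xyz": [0, 0, 0], "delta_rot": [0, 0, 0], "fingers": 0.4},
    {"xyz": [0, 0, -3], "delta_rot": [0, 0, 0], "fingers": 0.4},
    {"xyz": [-2, 0, -7], "delta_rot": [0, 0, 0], "fingers": 0.3},
    {"xyz": [-4, 0, -11], "delta_rot": [0, 0, 0], "fingers": 0},
  ],
)

```text
clock: 33.17
tcp_pos: [0.6124, 0.2044, 0.2093]
orientation: [3.142, -0.003, 0.002]
contact_force: [-0.8, 0.6, 0.5]
grip_width: 0.0703
```

Call:
jog_arm(
  rows=[
    {"xyz": [-3, 0, -2], "delta_rot": [0, 0, 0], "fingers": 0},
    {"xyz": [-7, 0, -3], "delta_rot": [0, 0, 0], "fingers": 0},
    {"xyz": [-7, 0, -3], "delta_rot": [0, 0, 0], "fingers": 0},
    {"xyz": [-7, 0, -3], "delta_rot": [0, 0, 0], "fingers": 0},
    {"xyz": [-7, 0, -3], "delta_rot": [0, 0, 0], "fingers": 0},
  ],
)

```text
clock: 33.58
tcp_pos: [0.5431, 0.2045, 0.2406]
orientation: [-3.141, 0.003, -0.006]
contact_force: [-0.6, -0.7, 0.2]
grip_width: 0.0853
```

```bash
python3 pan.py pics/aa.png
python3 - <<'E'
from h import *
for n in("scene","side"): 
    im=imaging.grab_frame(n);C=cam(n)
    for d in imaging.tip_of(n,"kettle_knob")[:1]: print(n,d["conf"],np.round(hit(n,d["position"],.138,C),3))
    cv2.imwrite(f"pics/ab_{n}.png",cv2.resize(im[90:310,150:470],None,fx=2.4,fy=2.4))
E
```

```text
[0.54310324 0.20451101 0.24060445] 33.5833 0.08534424717495813
pan_handle 0.56 [327.1, 180.3] [0.54  0.198 0.085]
scene 0.63 [ 0.631 -0.155  0.138]
side 0.59 [ 0.64  -0.172  0.138]
```

View pics/aa.png

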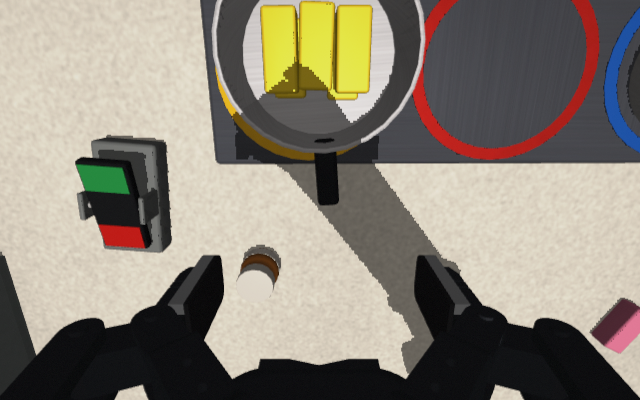

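View pics/ab_scene.png

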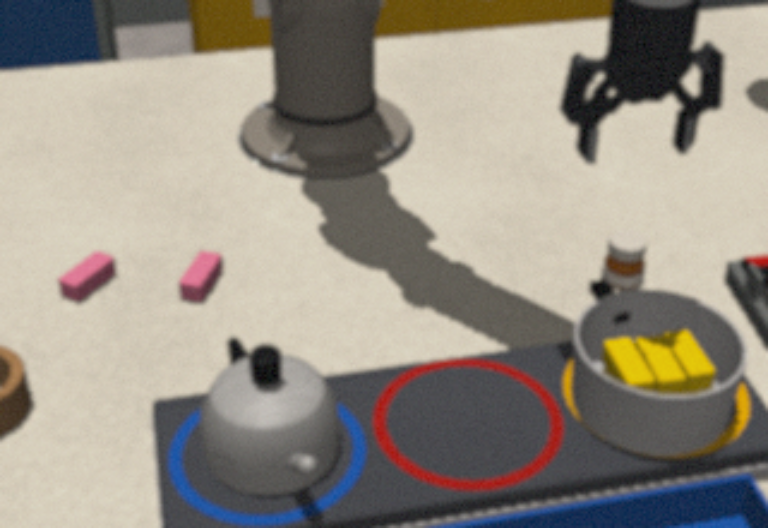

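View pics/ab_side.png

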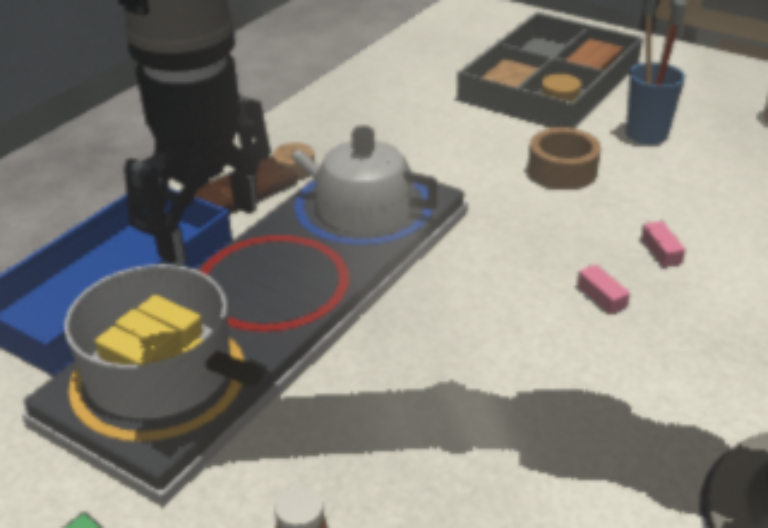

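Call:
jog_arm(
  rows=[
    {"xyz": [0, 4, 0], "delta_rot": [0, 0, 0], "fingers": 0},
    {"xyz": [0, 8, 0], "delta_rot": [0, 0, 0], "fingers": 0},
    {"xyz": [0, 12, 0], "delta_rot": [0, 0, 0], "fingers": 0},
    {"xyz": [0, 16, 0], "delta_rot": [0, 0, 0], "fingers": 0},
    {"xyz": [0, 20, 0], "delta_rot": [0, 0, 0], "fingers": 0},
  ],
)

```text
clock: 34.35
tcp_pos: [0.5421, 0.0027, 0.2386]
orientation: [-3.141, 0.004, -0.0]
contact_force: [0.5, -0.4, 0.2]
grip_width: 0.0854
```

Call:
jog_arm(
  rows=[
    {"xyz": [0, 4, 0], "delta_rot": [0, 0, 0], "fingers": 0},
    {"xyz": [1, 8, 0], "delta_rot": [0, 0, 0], "fingers": 0},
    {"xyz": [2, 12, 0], "delta_rot": [0, 0, 0], "fingers": 0},
    {"xyz": [2, 15, 0], "delta_rot": [0, 0, 0], "fingers": 0},
    {"xyz": [2, 15, 0], "delta_rot": [0, 0, 0], "fingers": 0},
  ],
)

```text
clock: 34.77
tcp_pos: [0.5612, -0.1565, 0.2377]
orientation: [3.138, -0.021, -0.002]
contact_force: [-0.9, -1.0, -0.2]
grip_width: 0.0853
```

Run:
```python
from h import *
C=cam("wrist"); im=imaging.grab_frame("wrist"); print(tool()[0])
for d in imaging.tip_of("wrist","kettle_knob")[:1]: print(d["conf"],d["position"],np.round(hit("wrist",d["position"],.138,C),3))
g=cv2.cvtColor(im,cv2.COLOR_BGR2GRAY)
t=np.linspace(0,2*np.pi,60)
def circ(c,r,z): return proj("wrist",np.c_[c[0]+r*np.cos(t),c[1]+r*np.sin(t),0*t+z],C).round().astype(int)
cv2.polylines(im,[circ((.641,-.164),.062,.04)],True,(0,255,0)); cv2.polylines(im,[circ((.641,-.164),.085,.04)],True,(0,255,255)); cv2.polylines(im,[circ((.641,-.164),.014,.152)],True,(0,255,0))
cv2.imwrite("pics/ac.png",im)
```

```text
[ 0.56133931 -0.15220134  0.23776784]
0.92 [326.0, 91.6] [ 0.637 -0.161  0.138]
```

View pics/ac.png

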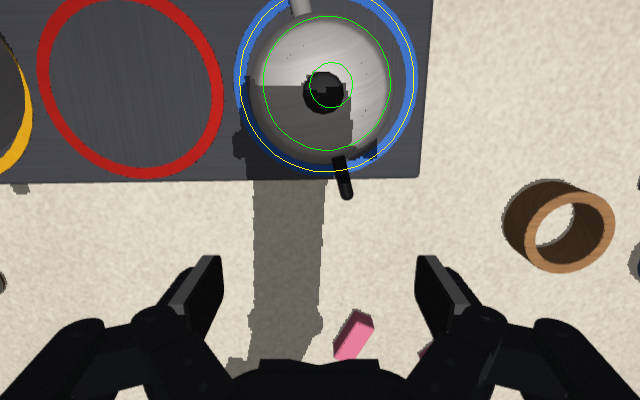

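Call:
jog_arm(
  rows=[
    {"xyz": [0, -4, 0], "delta_rot": [0, 0, 0], "fingers": 0},
    {"xyz": [0, -8, 0], "delta_rot": [0, 0, 0], "fingers": 0},
    {"xyz": [-1, -12, 0], "delta_rot": [0, 0, 0], "fingers": 0},
    {"xyz": [-2, -16, 0], "delta_rot": [0, 0, 0], "fingers": 0},
    {"xyz": [-4, -20, 0], "delta_rot": [0, 0, 0], "fingers": 0},
  ],
)

```text
clock: 35.28
tcp_pos: [0.5239, 0.0532, 0.2382]
orientation: [-3.139, 0.003, -0.0]
contact_force: [1.0, 1.5, -1.1]
grip_width: 0.0852
```

Call:
jog_arm(
  rows=[
    {"xyz": [0, -4, 0], "delta_rot": [0, 0, 0], "fingers": 0},
    {"xyz": [0, -8, 0], "delta_rot": [0, 0, 0], "fingers": 0},
    {"xyz": [0, -12, 0], "delta_rot": [0, 0, 0], "fingers": 0},
    {"xyz": [0, -13.5, 0], "delta_rot": [0, 0, 0], "fingers": 0},
    {"xyz": [0, -13.5, 0], "delta_rot": [0, 0, 0], "fingers": 0},
  ],
)

```text
clock: 35.7
tcp_pos: [0.5219, 0.1961, 0.239]
orientation: [-3.136, -0.014, -0.0]
contact_force: [0.1, 1.2, -0.7]
grip_width: 0.0853
```

Run:
```python
from h import *
imaging.grab_frame("side"); C=cam("wrist"); im=imaging.grab_frame("wrist"); print(tool()[0],tool()[2]["clock"])
for d in imaging.tip_of("wrist","pan_handle")[:1]: print(d["conf"],d["position"],np.round(hit("wrist",d["position"],.085,C),3))
for d in imaging.tip_of("wrist","pan_base")[:1]: print(d["conf"],d["position"],np.round(hit("wrist",d["position"],.04,C),3))
# rim top circle
t=np.linspace(0,2*np.pi,80)
for c,col in(((.651,.207),(0,0,255)),):
    cv2.polylines(im,[proj("wrist",np.c_[c[0]+.08*np.cos(t),c[1]+.08*np.sin(t),0*t+.115],C).round().astype(int)],True,col)
for z in(.092,): 
    print([np.round(hit("wrist",p,z,C),3) for p in((318,170),)])
cv2.imwrite("pics/ad.png",im); print(rel([.54,.198,.14],np.radians(90+5)))
```

```text
[0.52316413 0.18992023 0.23836746] 35.8
0.72 [317.5, 158.6] [0.54  0.196 0.085]
[array([0.531, 0.195, 0.092])]
[array([ 1.6 , -1.07,  9.83]), array([-0.1,  0. , -5.2])]
```

View pics/ad.png

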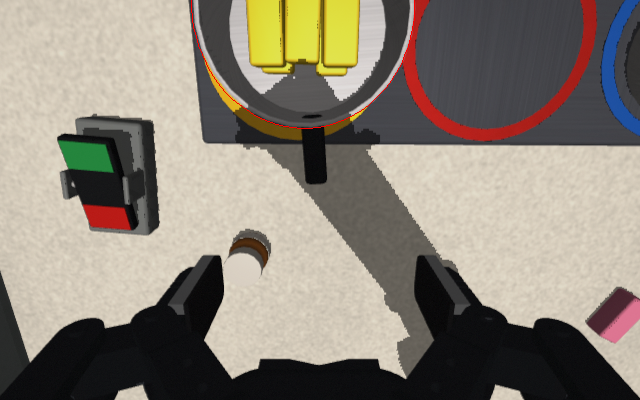

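Call:
jog_arm(
  rows=[
    {"xyz": [1.6, -1, 3], "delta_rot": [0, 0, -5.4], "fingers": 0.2},
    {"xyz": [1.6, -0.9, 7], "delta_rot": [0, 0, -5.4], "fingers": 0.3},
    {"xyz": [1.6, -0.9, 10], "delta_rot": [0, 0, -5.4], "fingers": 0.4},
    {"xyz": [1.6, -0.9, 11], "delta_rot": [0, 0, -5.4], "fingers": 0.4},
    {"xyz": [1.6, -0.9, 11], "delta_rot": [0, 0, -5.4], "fingers": 0.4},
  ],
)

```text
clock: 36.32
tcp_pos: [0.5384, 0.1941, 0.1257]
orientation: [3.137, 0.141, -0.009]
contact_force: [-0.2, 0.2, 0.8]
grip_width: 0.0516
```

```bash
python3 chk.py .539 .197 .068 95.4 pics/ae.png
```

```text
[array([ 0.12, -0.29,  5.77]), array([ 0. ,  0.3, -0.3])] [0.53835375 0.19408352 0.12568977] 0.05156396676709143 36.3167
```

View pics/ae.png

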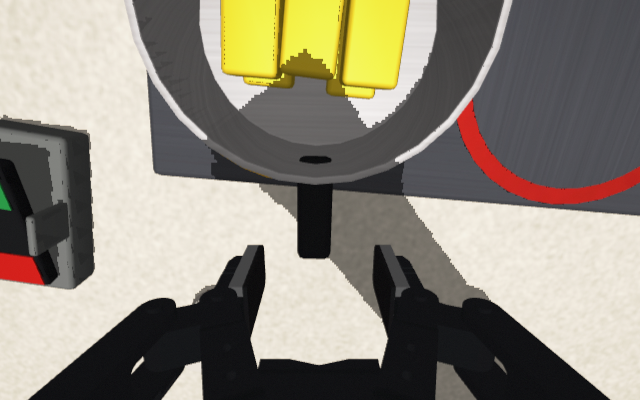

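Call:
jog_arm(
  rows=[
    {"xyz": [0.1, -0.25, 2], "delta_rot": [0, 0.3, -0.3], "fingers": 0.4},
    {"xyz": [0.1, -0.25, 4.5], "delta_rot": [0, 0.3, -0.3], "fingers": 0.4},
    {"xyz": [0.1, -0.25, 5.7], "delta_rot": [0, 0.3, -0.3], "fingers": 0.4},
    {"xyz": [0.1, -0.25, 5.7], "delta_rot": [0, 0.3, -0.3], "fingers": 0.6},
    {"xyz": [0.1, -0.25, 5.7], "delta_rot": [0, 0.3, -0.3], "fingers": 1},
  ],
  grip_force=80,
)

```text
clock: 36.78
tcp_pos: [0.5411, 0.1979, 0.0722]
orientation: [-3.137, -0.149, -0.007]
contact_force: [0.9, 0.5, -0.2]
grip_width: 0.0278
```

Call:
jog_arm(
  rows=[
    {"xyz": [0, 0, 0], "delta_rot": [0, 0, 0], "fingers": 1},
    {"xyz": [0, 0, 0], "delta_rot": [0, 0, 0], "fingers": 1},
    {"xyz": [0, 0, 0], "delta_rot": [0, 0, 0], "fingers": 1},
    {"xyz": [0, 0, 0], "delta_rot": [0, 0, 0], "fingers": 1},
    {"xyz": [0, 0, 0], "delta_rot": [0, 0, 0], "fingers": 1},
  ],
)

```text
clock: 37.2
tcp_pos: [0.5418, 0.1975, 0.0734]
orientation: [-3.138, -0.147, -0.009]
contact_force: [-1.8, -3.5, 7.3]
grip_width: 0.0181
```

Run:
```python
from h import *
p,A,o=tool(); print(p,A.as_matrix().round(3).tolist(),o["contact_force"],o["grip_width"])
print(rel(p+[-.010,-.181,0]));
```

```text
[0.54184086 0.19746636 0.07341234] [[0.996, 0.094, 0.006], [0.094, -0.996, 0.001], [0.006, -0.0, -1.0]] [-1.7886904  -3.54033622  7.27356546] 0.01809149754549983
[array([-2.69, 17.93, -0.02])]
```

Call:
jog_arm(
  rows=[
    {"xyz": [-0.1, 0.6, 0], "delta_rot": [0, 0, 0], "fingers": 1},
    {"xyz": [-0.25, 1.6, 0], "delta_rot": [0, 0, 0], "fingers": 1},
    {"xyz": [-0.4, 2.8, 0], "delta_rot": [0, 0, 0], "fingers": 1},
    {"xyz": [-0.6, 4, 0], "delta_rot": [0, 0, 0], "fingers": 1},
    {"xyz": [-0.8, 5.2, 0], "delta_rot": [0, 0, 0], "fingers": 1},
  ],
)

```text
clock: 37.62
tcp_pos: [0.5388, 0.144, 0.0734]
orientation: [-3.137, -0.148, -0.01]
contact_force: [1.8, 3.3, -1.8]
grip_width: 0.0179
```

Run:
```python
from h import *
p,A,o=tool(); print(p,o["contact_force"],o["grip_width"],rel([.5318,.0165,.0734],np.radians(95.4)))
cv2.imwrite("pics/af.png",imaging.grab_frame("wrist"))
im=imaging.grab_frame("side"); cv2.imwrite("pics/ag.png",cv2.resize(im[90:310,150:420],None,fx=2.5,fy=2.5))
```

```text
[0.53875871 0.14402083 0.07344784] [ 1.78617424  3.25826163 -1.78951811] 0.017883760182397915 [array([-1.89, 12.63, -0.02]), array([-0. , -0.4,  0. ])]
```

View pics/af.png

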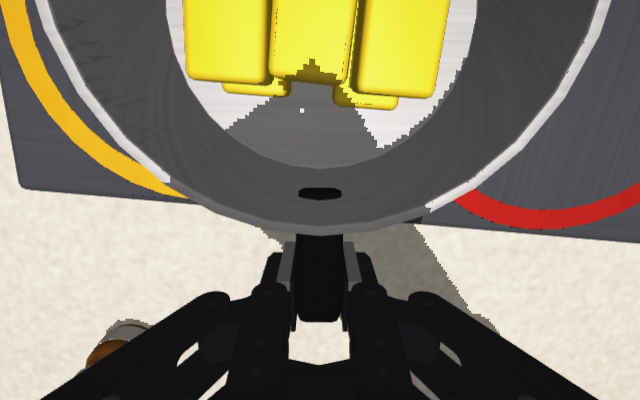

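View pics/ag.png

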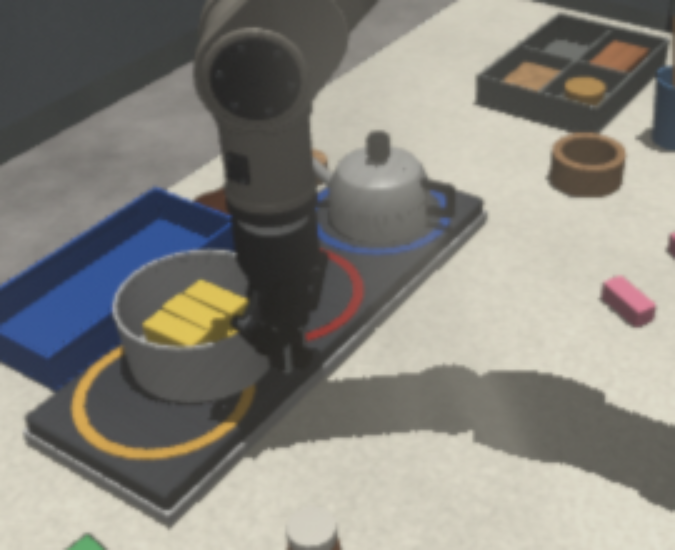

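Sliding well; bars stable. Continue the remaining (-1.9, 12.6).

Call:
jog_arm(
  rows=[
    {"xyz": [-0.15, 1, 0], "delta_rot": [0, 0, 0], "fingers": 1},
    {"xyz": [-0.35, 2.4, 0], "delta_rot": [0, 0, 0], "fingers": 1},
    {"xyz": [-0.6, 4, 0], "delta_rot": [0, 0, 0], "fingers": 1},
    {"xyz": [-0.8, 5.4, 0], "delta_rot": [0, 0, 0], "fingers": 1},
    {"xyz": [-1, 6.8, 0], "delta_rot": [0, 0, 0], "fingers": 1},
  ],
)

```text
clock: 38.13
tcp_pos: [0.5347, 0.0719, 0.0734]
orientation: [3.137, 0.141, 0.008]
contact_force: [-0.2, 3.1, -2.8]
grip_width: 0.0181
```

Call:
jog_arm(
  rows=[
    {"xyz": [-0.2, 1.5, 0], "delta_rot": [0, 0, 0], "fingers": 1},
    {"xyz": [-0.4, 3, 0], "delta_rot": [0, 0, 0], "fingers": 1},
    {"xyz": [-0.6, 4.2, 0], "delta_rot": [0, 0, 0], "fingers": 1},
    {"xyz": [-0.7, 5.1, 0], "delta_rot": [0, 0, 0], "fingers": 1},
    {"xyz": [-0.8, 5.4, 0], "delta_rot": [0, 0, 0], "fingers": 1},
  ],
)

```text
clock: 38.55
tcp_pos: [0.5317, 0.0157, 0.0734]
orientation: [3.137, 0.138, 0.008]
contact_force: [1.4, 2.9, -3.9]
grip_width: 0.0183
```

```bash
cat > pf.py <<'E'
import sys
from h import *
imaging.grab_frame("scene")
p,A,o=tool(); print(p,o["clock"],o["contact_force"],o["grip_width"],rel([.5318,.0165,.0734],np.radians(95.4)))
C=cam("wrist");im=imaging.grab_frame("wrist")
for d in imaging.tip_of("wrist","pan_base")[:1]: print(d["conf"],d["position"],np.round(hit("wrist",d["position"],.04,C),3))
t=np.linspace(0,2*np.pi,80)
ci=lambda c,r,z:proj("wrist",np.c_[c[0]+r*np.cos(t),c[1]+r*np.sin(t),0*t+z],C).round().astype(int)
cv2.polylines(im,[ci((.641,.026),.08,.115)],True,(0,0,255)); cv2.polylines(im,[ci((.641,.026),.085,.04)],True,(0,255,255))
cv2.imwrite(sys.argv[1],im)
E
python3 pf.py pics/ah.png
```

```text
[0.53157131 0.01571801 0.07342498] 38.6 [-0.00340388  0.40729345 -0.96548716] 0.018425339015557377 [array([ 0.03, -0.08,  0.  ]), array([ 0.1, -0.3, -0.3])]
```

View pics/ah.png

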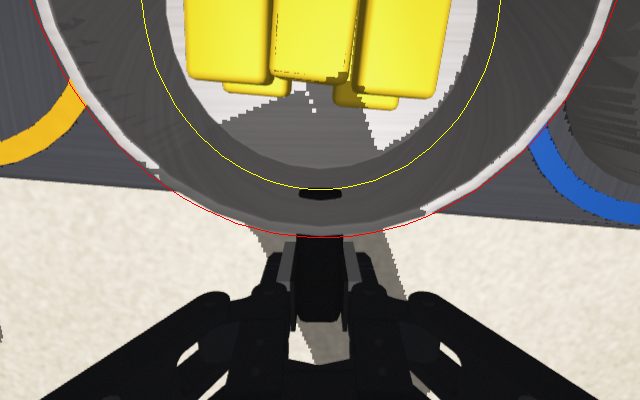

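Call:
jog_arm(
  rows=[
    {"xyz": [0, 0, 0], "delta_rot": [0, 0, 0], "fingers": 0.6},
    {"xyz": [0, 0, 0], "delta_rot": [0, 0, 0], "fingers": 0.4},
    {"xyz": [0, 0, 0], "delta_rot": [0, 0, 0], "fingers": 0.4},
    {"xyz": [0, 0, -1], "delta_rot": [0, 0, 0], "fingers": 0.4},
    {"xyz": [0, 0, -3], "delta_rot": [0, 0, 0], "fingers": 0.4},
  ],
)

```text
clock: 39.12
tcp_pos: [0.5297, 0.0166, 0.1024]
orientation: [3.136, 0.14, 0.0]
contact_force: [0.1, -0.1, 0.7]
grip_width: 0.051
```

Call:
jog_arm(
  rows=[
    {"xyz": [0, 0, -4], "delta_rot": [0, 0, 2], "fingers": 0.4},
    {"xyz": [0, 0, -8], "delta_rot": [0, 0, 5.3], "fingers": 0.4},
    {"xyz": [0, 0, -12], "delta_rot": [0, 0, 5.3], "fingers": 0.6},
    {"xyz": [0, -2, -14], "delta_rot": [0, 0, 5.3], "fingers": 1},
    {"xyz": [0, -3, -14], "delta_rot": [0, 0, 5.3], "fingers": 1},
  ],
)

```text
clock: 39.53
tcp_pos: [0.5298, 0.0494, 0.2488]
orientation: [3.141, -0.005, 0.016]
contact_force: [0.8, 0.7, 0.8]
grip_width: 0.0153
```

```bash
python3 pf.py pics/ai.png
python3 - <<'E'
from h import *
im=imaging.grab_frame("scene"); cv2.imwrite("pics/aj.png",cv2.resize(im[90:340,150:520],None,fx=2.1,fy=2.1))
E
```

```text
[0.52812214 0.0512535  0.2460408 ] 39.5833 [0.84059853 1.98908921 0.38815292] 0.007903485244389682 [array([ 0.25,  3.47, 17.27]), array([ 0. , -0.4, -5.4])]
```

View pics/ai.png

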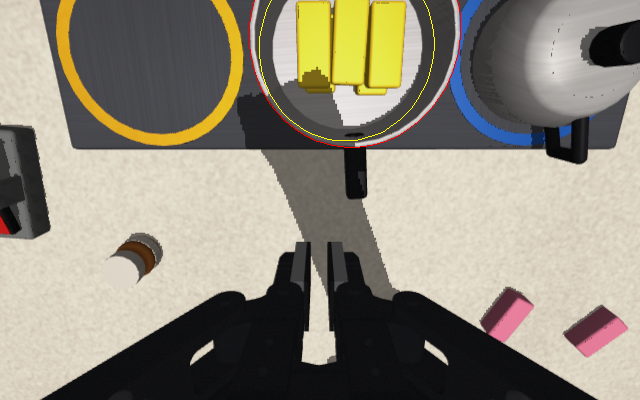

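View pics/aj.png

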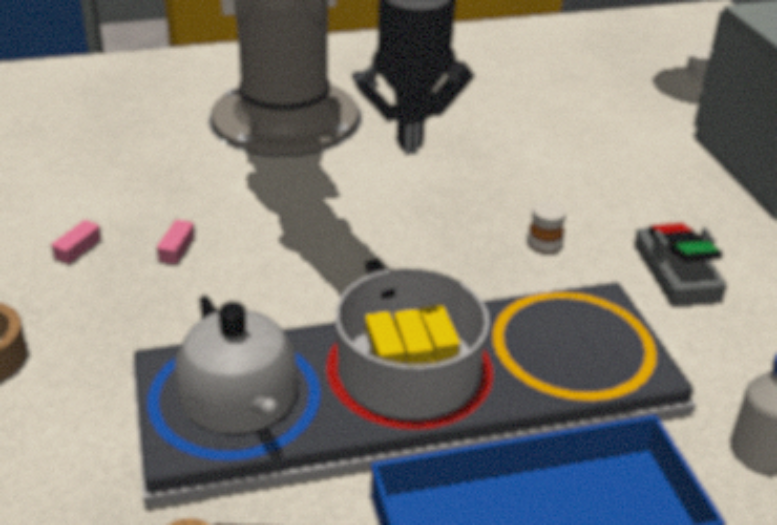

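Call:
jog_arm(
  rows=[
    {"xyz": [0, -4, 0], "delta_rot": [0, 0, 0], "fingers": 1},
    {"xyz": [0, -8, 0], "delta_rot": [0, 0, 0], "fingers": 1},
    {"xyz": [0, -12, 0], "delta_rot": [0, 0, 0], "fingers": 1},
    {"xyz": [0, -16, 0], "delta_rot": [0, 0, 0], "fingers": 1},
    {"xyz": [0, -20, 0], "delta_rot": [0, 0, 0], "fingers": 1},
  ],
)

```text
clock: 40.15
tcp_pos: [0.5261, 0.2464, 0.2388]
orientation: [3.136, -0.007, -0.007]
contact_force: [0.5, 0.4, -0.4]
grip_width: 0.0003
```

Call:
jog_arm(
  rows=[
    {"xyz": [0, -4, 0], "delta_rot": [0, 0, 0], "fingers": 1},
    {"xyz": [0, -8, 1], "delta_rot": [0, 0, 0], "fingers": 1},
    {"xyz": [-1, -12, 3], "delta_rot": [0, 0, 0], "fingers": 1},
    {"xyz": [-2, -15.5, 6], "delta_rot": [0, 0, 0], "fingers": 1},
    {"xyz": [-2, -15.5, 8], "delta_rot": [0, 0, 0], "fingers": 1},
  ],
)

```text
clock: 40.57
tcp_pos: [0.5027, 0.4068, 0.1558]
orientation: [3.139, 0.004, -0.012]
contact_force: [-1.0, 0.3, 0.1]
grip_width: -0.0002
```

Run:
```python
from h import *
imaging.grab_frame("side"); C=cam("wrist"); im=imaging.grab_frame("wrist"); cv2.imwrite("pics/ak.png",im); print(tool()[0])
for q,z in(("on_end",.068),("off_end",.046)):
    for d in imaging.tip_of("wrist",q)[:1]: 
        X=hit("wrist",d["position"],z,C); print(q,d["conf"],d["position"],np.round(X,3))
        if q=="on_end": print(rel(X,np.pi/2))
```

```text
[0.50233947 0.40005947 0.15145683]
on_end 0.79 [297.4, 146.5] [0.54  0.419 0.068]
[array([ 3.62, -2.05,  8.55]), array([ 0.6,  0.6, -0.2])]
off_end 0.89 [294.3, 231.4] [0.467 0.424 0.046]
```

View pics/ak.png

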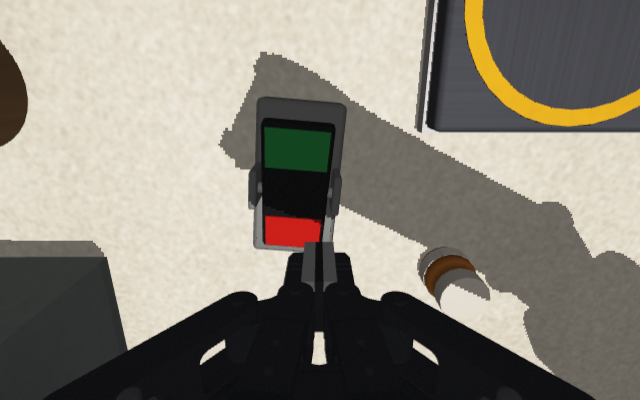

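Call:
jog_arm(
  rows=[
    {"xyz": [2, -1.5, 0], "delta_rot": [0.6, 0.6, -0.2], "fingers": 1},
    {"xyz": [3.6, -2, 0], "delta_rot": [0.6, 0.6, -0.2], "fingers": 1},
    {"xyz": [3.6, -2, 2], "delta_rot": [0.6, 0.6, -0.2], "fingers": 1},
    {"xyz": [3.6, -2, 5], "delta_rot": [0.6, 0.6, -0.2], "fingers": 1},
    {"xyz": [3.6, -2, 6.5], "delta_rot": [0.6, 0.6, -0.2], "fingers": 1},
  ],
)

```text
clock: 41.18
tcp_pos: [0.5439, 0.4151, 0.0895]
orientation: [3.141, -0.008, 0.005]
contact_force: [-0.9, -0.5, 0.4]
grip_width: -0.0
```

```bash
python3 chk.py .539 .419 .046 90
```

```text
[array([-0.5 , -0.39,  4.35]), array([ 0. , -0.2, -0.3])] [0.54387028 0.41509467 0.08953242] -3.055667925866547e-05 41.1833
```

Call:
jog_arm(
  rows=[
    {"xyz": [-0.4, -0.3, 1], "delta_rot": [0, 0, 0], "fingers": 1},
    {"xyz": [-0.5, -0.3, 2.3], "delta_rot": [0, 0, 0], "fingers": 1},
    {"xyz": [-0.5, -0.3, 3.3], "delta_rot": [0, 0, 0], "fingers": 1},
    {"xyz": [-0.5, -0.3, 4.1], "delta_rot": [0, 0, 0], "fingers": 1},
    {"xyz": [-0.5, -0.3, 4.3], "delta_rot": [0, 0, 0], "fingers": 1},
  ],
)

```text
clock: 41.6
tcp_pos: [0.5398, 0.4184, 0.0479]
orientation: [3.141, -0.009, 0.008]
contact_force: [-2.5, -5.7, 19.1]
grip_width: -0.0001
```

Call:
jog_arm(
  rows=[
    {"xyz": [0, 0, -2], "delta_rot": [0, 0, 0], "fingers": 1},
    {"xyz": [0, 0, -6], "delta_rot": [0, 0, 0], "fingers": 1},
    {"xyz": [-2, 0, -10], "delta_rot": [0, 0, 0], "fingers": 1},
    {"xyz": [-4, 0, -14], "delta_rot": [0, 0, 0], "fingers": 1},
    {"xyz": [-6, 0, -18], "delta_rot": [0, 0, 0], "fingers": 1},
  ],
)

```text
clock: 42.02
tcp_pos: [0.482, 0.4189, 0.2211]
orientation: [-3.141, 0.009, -0.007]
contact_force: [0.9, 1.1, 0.3]
grip_width: -0.0002
```

Run:
```python
from h import *
print(tool()[0],tool()[2]["clock"])
cv2.imwrite("pics/al.png",imaging.grab_frame("wrist"))
im=imaging.grab_frame("side"); cv2.imwrite("pics/am.png",im)
im=imaging.grab_frame("scene"); cv2.imwrite("pics/an.png",im)
```

```text
[0.48198748 0.41894474 0.22111739] 42.0167
```

View pics/al.png

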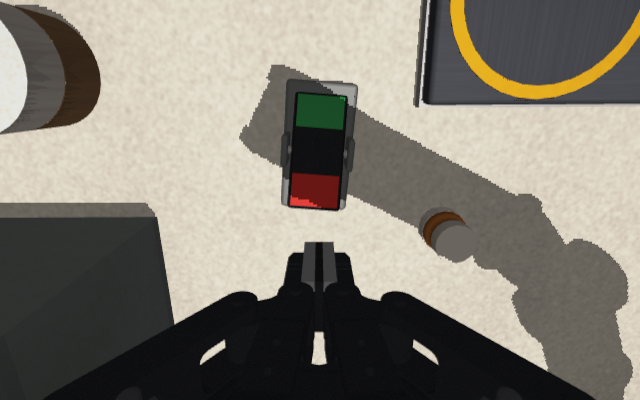

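View pics/am.png

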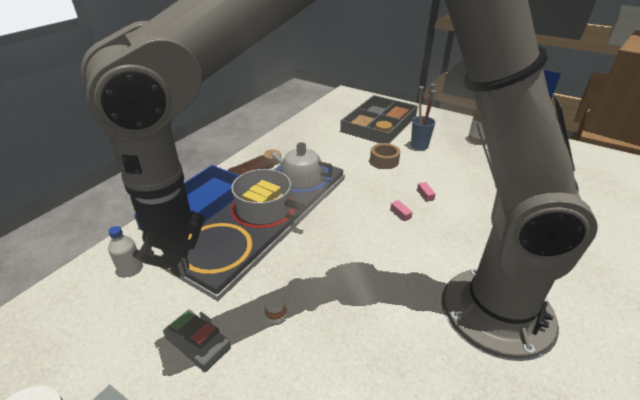

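View pics/an.png

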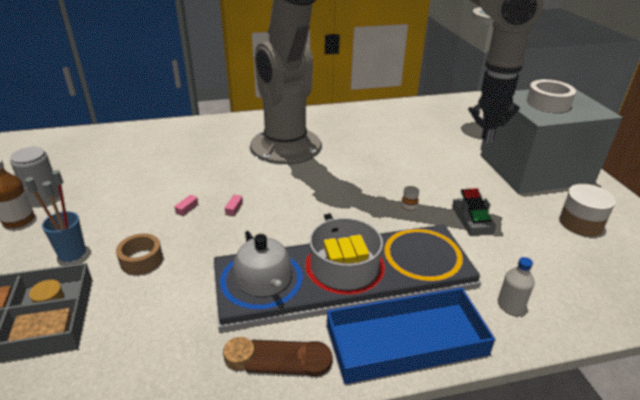

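Call:
jog_arm(
  rows=[
    {"xyz": [2, 4, -1], "delta_rot": [0, 0, 0], "fingers": 1},
    {"xyz": [4, 8, -2], "delta_rot": [0, 0, 0], "fingers": 1},
    {"xyz": [5, 12, -3], "delta_rot": [0, 0, 0], "fingers": 1},
    {"xyz": [6, 16, -3], "delta_rot": [0, 0, 0], "fingers": 1},
    {"xyz": [6, 20, -3], "delta_rot": [0, 0, 0], "fingers": 1},
  ],
)

```text
clock: 42.58
tcp_pos: [0.5432, 0.2238, 0.2529]
orientation: [-3.136, 0.007, -0.016]
contact_force: [1.0, 0.0, 0.6]
grip_width: -0.0004
```

Call:
jog_arm(
  rows=[
    {"xyz": [0, 4, 0], "delta_rot": [0, 0, 0], "fingers": 1},
    {"xyz": [0, 8, 0], "delta_rot": [0, 0, 0], "fingers": 1},
    {"xyz": [0, 12, 0], "delta_rot": [0, 0, 0], "fingers": 1},
    {"xyz": [0, 16, 0], "delta_rot": [0, 0, 0], "fingers": 1},
    {"xyz": [0, 20, 0], "delta_rot": [0, 0, 0], "fingers": 1},
  ],
)

```text
clock: 43.0
tcp_pos: [0.5417, 0.0212, 0.2507]
orientation: [-3.136, 0.008, -0.014]
contact_force: [0.8, 0.8, 0.1]
grip_width: 0.0001
```

Call:
jog_arm(
  rows=[
    {"xyz": [0, 4, 0], "delta_rot": [0, 0, 0], "fingers": 1},
    {"xyz": [0, 8, 0], "delta_rot": [0, 0, 0], "fingers": 1},
    {"xyz": [0, 10, 0], "delta_rot": [0, 0, 0], "fingers": 1},
    {"xyz": [0, 10, 0], "delta_rot": [0, 0, 0], "fingers": 1},
    {"xyz": [0, 10, 0], "delta_rot": [0, 0, 0], "fingers": 1},
  ],
)

```text
clock: 43.42
tcp_pos: [0.5407, -0.0807, 0.2489]
orientation: [-3.136, 0.014, -0.011]
contact_force: [0.2, 1.2, -0.4]
grip_width: 0.0003
```

Run:
```python
from h import *
imaging.grab_frame("scene"); imaging.grab_frame("scene")
C=cam("wrist"); im=imaging.grab_frame("wrist"); print(tool()[0],tool()[2]["clock"])
for q,z in(("kettle_knob",.138),("pan_base",.04)):
  for d in imaging.tip_of("wrist",q)[:1]: print(q,d["conf"],d["position"],np.round(hit("wrist",d["position"],z,C),3))
t=np.linspace(0,2*np.pi,60)
def circ(c,r,z,k): cv2.polylines(im,[proj("wrist",np.c_[c[0]+r*np.cos(t),c[1]+r*np.sin(t),0*t+z],C).round().astype(int)],True,k)
circ((.641,-.164),.085,.04,(0,255,255));circ((.641,-.164),.014,.152,(0,255,0));circ((.641,-.164),.062,.04,(0,255,0));circ((.641,.026),.08,.115,(0,255,0));circ((.641,.026),.085,.04,(0,255,255))
cv2.imwrite("pics/ao.png",im)
im=imaging.grab_frame("side"); cv2.imwrite("pics/ap.png",cv2.resize(im[280:390,130:290],None,fx=4,fy=4))
```

```text
[ 0.54115053 -0.07717896  0.24973215] 43.5667
kettle_knob 0.57 [436.4, 63.4] [ 0.637 -0.16   0.138]
```

View pics/ao.png

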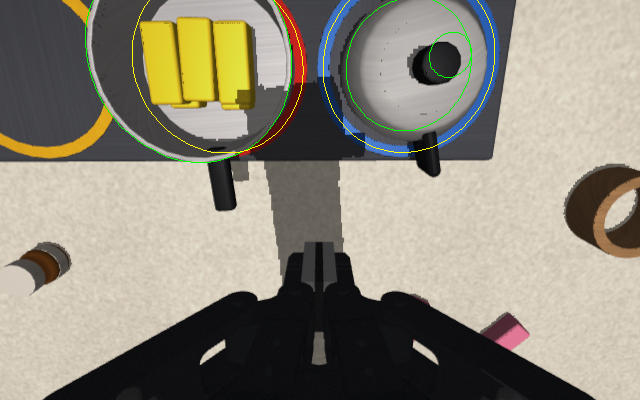

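View pics/ap.png

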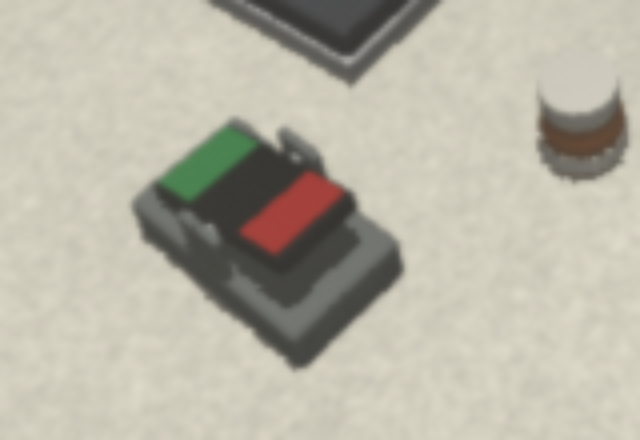

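```bash
python3 -c "
from bench import r
print(r.hand_in())"
```

```text
the job is handed in; nothing more can be done
None
```

The changeover is finished and handed in at about 43.6 s of the 208 s allowed; no verdict came back.

- **Order:** I pressed the rocker off, then slid the kettle by its knob to the blue ring. All five yellow bars went into the pan at the yellow ring, and I slid the loaded pan by its handle to the red ring. Last, I pressed the rocker on.
- **Rocker:** the last side picture shows the green end down and the red end raised.
- **Kettle:** upright, with its knob about 6 mm from the blue ring's middle (limit 25 mm).
- **Pan:** its rim matches the outline for the red ring's middle to within a few mm. This rests on the outline alone, because the trained network gave no pan position in that last picture.
- **Bars:** all five are inside the pan below the rim, in two layers of two and three.
- **Bystanders:** the jar, the tape and the pink look-alikes appear where they were. I judged that from the pictures and did not measure it. The arm was clear of everything.
- **Disagreements:** camera readings of the kettle knob differed by up to about 17 mm between the scene and side views. I relied on the closer wrist view. The kettle also overshot by about 9 mm on its slide, and I corrected that before letting go.

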